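# Load and lock the balance chamber of a demo racket

### The arm

A 6-joint arm with a two-finger parallel gripper is mounted at the origin on the work surface. World frame = base frame: x ahead of the robot, y to its left, z up, the work surface at z = 0. Lengths are in m, angles in degrees, forces in N, time in s.
With the tool pointing down it reaches from about 0.35 to 0.875 m from the base axis. Payload 4.2 kg.
Tool frame: the origin (TCP) lies midway between the tips of the shut fingers; the grasp point (between the pads) lies 19 mm behind it; z points along the fingers, y is the line along which they close (so a half turn about z gives the same grasp; the last joint's range is limited). The gripper opens to 87 mm and grips with 3 to 60 N. Pads are 19 mm wide; open, the fingers measure 117 mm over their backs; the gripper's body (75 mm by 190 mm) begins 51 mm behind the grasp point.
Start: joints at [83.858, 22.042, 0.453, 0, -68.411, -14.817], TCP at [0.224, 0.584, 0.223] pointing down, gripper open.
Joint ranges: [-179.83, 179.83], [-69.29, 118.12], [-61.27, 80.66], [-181.25, 117.63], [-171.15, -9.14], [-177.46, 177.46]. Speed limits (degrees/s): [159.86, 159.86, 180, 180, 180, 180].

### API

Orientations are given as a 3x3 rotation matrix whose columns are the frame's x, y, z axes.
In Python, from station import sensors, eyes, workorder gives the robot as it stands.
- The arm moves only by the shell command python3 -m handwheel FILE, which reads ROWS from the file FILE. ROWS is a JSON list of rows, 1 to 8 of them, each written [opening, [dx, dy, dz], [rx, ry, rz]]: the opening from 0.0 (shut) to 1.0 (fully open), then dx, dy, dz in m, then a rotation vector rx, ry, rz in degrees; each row is the pose to reach, as a shift and turn from the pose commanded when the command began, along the tool's axes at that moment; what a row does not reach only later rows make up. A row lasts 1/10 s, in which the tool goes at most 0.05 m and 8.59 degrees, less where a joint would pass 70% of its speed; a pose out of reach is approached as far as the arm can. The fingers move at their own pace and stop on an object; the grip force is fixed at half the most. Time passes only in rows, so rows that do not move let the fingers close. It prints the time, the measured TCP pose, the force, the opening and the grip force at its end. Input that does not fit is refused with a message, and nothing moves.
- sensors.sense(): the state, without advancing time (a new reading comes with each control period).
- eyes.capture(name): name is "scene" or "top" or "wrist"; returns a dict with "pixels" (400x640x3 uint8, red, green, blue), "z_map" (400x640 float32, m along the optical axis (not along the pixel's ray), 0 where there is no reading), "K" (3x3 intrinsics, pixels), "world_from_camera" (4x4, takes a point from camera to world coordinates). Camera axes: x right, y up, looking along -z (the intrinsics and any distortion apply to the point x, -y, -z); pixel columns grow to the right and rows downward; lengths in m; the calibration is good to about 2 mm. A picture is of the moment at which its call begins.
- workorder.finish_job(): hands the job in; it is judged then, once.
The state is a dict: "time_s": time; "joints": joint angles; "joint_velocities": joint speeds; "effort": joint torques, N m; "tcp_pos": TCP position; "ee_rot": TCP orientation; "wrist_force": force on the tool from outside, world axes, zero at the start; "moment": the same for the moment, N m; "gripper_width": opening from 0.0 (shut) to 1.0 (fully open); "gripper_force": force on a finger pad.
Only numpy, scipy, OpenCV 4.12 (cv2) and the standard library are available. Lean on these libraries where they do the work, as an engineer would, in place of code of your own. Each camera call takes 0.05 s, during which the arm holds its last target. There are 200 camera calls.

### The job

Set up the demo racket's balance: take every brass weight there is in the wooden pocket tray and lay it in the open chamber in the racket's head, side by side on its floor. Then slide the clear cover fully home over the chamber, and only then, with the square socket key and not with the fingers, turn each of the four captive screws a quarter turn clockwise to its stop, so that its tongue points over the cover. Finally stand the key upright on its round rubber pad again, leaving the other things on the counter where they are.

Things in the scene. Friction and masses are not known exactly. Their poses are not given: they have to be found in the camera images.
- chamber (a point): centre of the floor of the open chamber in the head of a fixed padel racket (455 mm long, oval head 280 x 260 mm, ebony edge, upper face 45 mm above the counter). The racket's axes: x along it towards the tip, away from the handle, z up. Floor 21 mm above the counter, 50 mm from the head's centre towards the tip. Inside 84 mm along x, 112 mm along y, 24 mm deep, upright walls.
- cover (a joint): slide of the clear cover plate (100 x 126 mm, 4 mm thick, lying on the racket's face) along the racket's +x, in m: about 0 = chamber open, 0.092 = fully home at its stop over the chamber. Stays where it is left; about 2.5 N moves it.
- cover_tab (a point): top centre of the cover's upright aluminium grip tab: 12 mm thick along the racket's x, 44 mm long along y, 22 mm tall above the cover plate (so its top is 71 mm above the counter). Moves with the cover; at the cover's handle-side end.
- screw_a (a joint): angle of the captive quarter-turn screw on the racket's +y side, nearer the handle, rad, growing clockwise seen from above: starts near 0 (unlocked, tongue along the cover's edge), stop at 1.60 (locked, tongue over the cover). Stays where it is left; about 0.1 N m turns it.
- screw_b (a joint): angle of the captive quarter-turn screw on the racket's +y side, nearer the tip, rad, growing clockwise seen from above: starts near 0 (unlocked, tongue along the cover's edge), stop at 1.60 (locked, tongue over the cover). Stays where it is left; about 0.1 N m turns it.
- screw_c (a joint): angle of the captive quarter-turn screw on the racket's -y side, nearer the handle, rad, growing clockwise seen from above: starts near 0 (unlocked, tongue along the cover's edge), stop at 1.60 (locked, tongue over the cover). Stays where it is left; about 0.1 N m turns it.
- screw_d (a joint): angle of the captive quarter-turn screw on the racket's -y side, nearer the tip, rad, growing clockwise seen from above: starts near 0 (unlocked, tongue along the cover's edge), stop at 1.60 (locked, tongue over the cover). Stays where it is left; about 0.1 N m turns it.
- screw_a_head (a point): top centre of that screw's square brass head, 20.5 mm above the racket's face (65.5 mm above the counter); turns with the screw, x axis along its tongue, x and y square to the head's faces. Head 16 x 16 mm, its top 4 mm tapered to 11 mm; under it, from 0 to 7.5 mm above the racket's face, a 23 mm round collar with a 26 mm long tongue.
- screw_b_head (a point): top centre of that screw's square brass head, 20.5 mm above the racket's face (65.5 mm above the counter); turns with the screw, x axis along its tongue, x and y square to the head's faces. Head 16 x 16 mm, its top 4 mm tapered to 11 mm; under it, from 0 to 7.5 mm above the racket's face, a 23 mm round collar with a 26 mm long tongue.
- screw_c_head (a point): top centre of that screw's square brass head, 20.5 mm above the racket's face (65.5 mm above the counter); turns with the screw, x axis along its tongue, x and y square to the head's faces. Head 16 x 16 mm, its top 4 mm tapered to 11 mm; under it, from 0 to 7.5 mm above the racket's face, a 23 mm round collar with a 26 mm long tongue.
- screw_d_head (a point): top centre of that screw's square brass head, 20.5 mm above the racket's face (65.5 mm above the counter); turns with the screw, x axis along its tongue, x and y square to the head's faces. Head 16 x 16 mm, its top 4 mm tapered to 11 mm; under it, from 0 to 7.5 mm above the racket's face, a 23 mm round collar with a 26 mm long tongue.
- key: loose T-handled socket key standing upright, 94 mm tall, 0.3 kg. Origin: centre of its underside, z up. Steel socket 36 x 36 mm, 34 mm tall, with a square bore open below, 18.2 mm wide and 20 mm deep, walls along x and y; round neck 16 mm to 60 mm; black grip bar from 60 to 94 mm high, 46 mm long along x and 20 mm thick along y.
- pad: fixed round black rubber pad, 90 mm across, 3 mm thick, where the key is kept. Origin: centre of its underside, on the counter.
- tray: fixed wooden pocket tray 166 x 62 x 14 mm with four square pockets in a row along x (at -57, -19, 19, 57 mm), 25 mm wide and 6 mm deep. Origin: centre of its underside.
- weight1: brass balance weight, a plain upright cylinder 22 mm across and 20 mm tall, 65 g, origin at the centre of its underside; in a pocket of the tray (its underside 8 mm above the counter), or absent.
- weight2: brass balance weight, a plain upright cylinder 22 mm across and 20 mm tall, 65 g, origin at the centre of its underside; in a pocket of the tray (its underside 8 mm above the counter), or absent.
- weight3: brass balance weight, a plain upright cylinder 22 mm across and 20 mm tall, 65 g, origin at the centre of its underside; in a pocket of the tray (its underside 8 mm above the counter), or absent.
- weight4: brass balance weight, a plain upright cylinder 22 mm across and 20 mm tall, 65 g, origin at the centre of its underside; in a pocket of the tray (its underside 8 mm above the counter), or absent.
- roller: red plastic hand roller, 180 mm long, lying; leave alone. Origin below the roller's middle.
- file: brass edge file with wooden handle, 215 mm long, lying; leave alone.
- beech_peg: turned beech storage peg standing upright, 70 mm tall, 44 mm foot; leave alone.
- small_paddle: table tennis paddle lying flat, 250 mm long; leave alone. Origin near its throat; its x axis points to the blade.
- edge_tape: roll of edge tape lying flat, 64 mm across, 18 mm tall; leave alone.
- glue: white glue bottle standing, 44 mm across, 95 mm tall; leave alone.
There are look-alikes about, which are no part of the job. Of the things like the pad, leave any that is orange, purple or turquoise; of the rest the smaller one is meant.

How it is judged (in metres and radians):
On the way, in this order (a step that is already met when the one before it is completed fails the run):
1. every weight lies on the chamber's floor (x of weight1 in the frame of chamber between -0.042 and 0.042 m and y of weight1 in the frame of chamber between -0.056 and 0.056 m and z of weight1 in the frame of chamber between -0.006 and 0.013 m and x of weight2 in the frame of chamber between -0.042 and 0.042 m and y of weight2 in the frame of chamber between -0.056 and 0.056 m and z of weight2 in the frame of chamber between -0.006 and 0.013 m and x of weight3 in the frame of chamber between -0.042 and 0.042 m and y of weight3 in the frame of chamber between -0.056 and 0.056 m and z of weight3 in the frame of chamber between -0.006 and 0.013 m and x of weight4 in the frame of chamber between -0.042 and 0.042 m and y of weight4 in the frame of chamber between -0.056 and 0.056 m and z of weight4 in the frame of chamber between -0.006 and 0.013 m), for 0.2 s.
2. the cover is fully home over the weights (all of step 1 and value of joint cover above 0.087 m), for 0.2 s.
3. all four screws are turned to their stops (value of joint each of screw_a, screw_b, screw_c, screw_d above 1.4 rad and value of joint cover above 0.087 m), for 0.2 s.
At the end, for the whole second after the job is handed in: Every weight present lies inside the chamber below its rim, the cover is home (within 5 mm of its stop), each screw is at 1.40 rad or more, and the key stands upright (within 0.08 rad) and still on its pad, within 35 mm of the pad's centre (all of step 1 and all of step 3 and horizontal distance between key and pad below 0.035 m and angle between key's own z axis and vertical below 0.08 rad and z of key in the frame of pad below 0.007 m and linear speed of key below 0.02 m/s); the robot touches nothing.
It fails at once if a screw is turned past 0.9 rad while the cover is not home (value of joint cover below 0.08 m and value of joint any of screw_a, screw_b, screw_c, screw_d above 0.9 rad).
It fails at once if a screw is worked with the fingers instead of the key (contact force between the fingers and screw_a above 3 N or contact force between the fingers and screw_b above 3 N or contact force between the fingers and screw_c above 3 N or contact force between the fingers and screw_d above 3 N).
It fails at once if a bystander on the counter is moved by more than 30 mm (distance of any of roller, file, beech_peg, small_paddle, edge_tape, glue from where it was at the start of the episode above 0.03 m).
Of weight1, weight2, weight3, weight4 only 2 to 4 are there at a start; the rules pass over those that are not, and their reading is None.
At some moment in a run one of weight1, weight2, weight3, weight4 may be knocked a few centimetres aside while the robot is not near it.
It also fails if it takes over 202 s, if anything falls off the work surface, if the arm or the gripper's body presses on something with over 40 N, if the wrist force passes 120 N, or if a joint passes its speed limit or range.

## Working session

There is one attempt and no reset: what is moved stays moved. The work goes in short steps, Python scripts to look and compute and a shell command to move; the robot and the scene stay as the last step left them, time stands still between calls to the robot, and variables do not carry over. Pictures are saved under pics/ and viewed, at most 14 in all, crops included, and the job is handed in when it is done.

```bash
ls; mkdir -p pics
cat > h.py <<'E'
import numpy as np, cv2
from station import sensors, eyes
def cap(n,f=None):
    c=eyes.capture(n)
    if f: cv2.imwrite('pics/'+f,c['pixels'][:,:,::-1]); np.savez('pics/'+f+'.npz',**{k:c[k] for k in('pixels','z_map','K','world_from_camera')})
    return c
def load(f): return dict(np.load('pics/'+f+'.npz'))
def pt(c,u,v,z=None):
    """world point of pixel: by depth, or on plane z"""
    K=c['K'];T=c['world_from_camera'];r=np.array([(u-K[0,2])/K[0,0],-(v-K[1,2])/K[1,1],-1])
    if z is None: return T[:3,:3]@(r*c['z_map'][int(round(v)),int(round(u))])+T[:3,3]
    d=T[:3,:3]@r; return T[:3,3]+d*(z-T[2,3])/d[2]
def cloud(c):
    v,u=np.mgrid[0:400,0:640];K=c['K'];Z=c['z_map'];T=c['world_from_camera']
    P=np.stack([(u-K[0,2])/K[0,0]*Z,-(v-K[1,2])/K[1,1]*Z,-Z],-1)
    return P@T[:3,:3].T+T[:3,3]
def to_tool(target,yaw=None):
    """shift in tool axes to world target"""
    s=sensors.sense();R=np.array(s['ee_rot']);return R.T@(np.array(target)-s['tcp_pos'])
E
python3 - <<'E'
from h import *
np.set_printoptions(precision=4,suppress=True)
s=sensors.sense();print(s['time_s'],s['tcp_pos'],s['ee_rot'],s['gripper_width'])
for n in('top','scene','wrist'):
    c=cap(n,n+'0.png');print(n,c['K'],c['world_from_camera'])
E
```

```text
pics
0.0 [0.2233 0.5831 0.2215] [[ 0.9338 -0.3578 -0.0007]
 [-0.3578 -0.9338 -0.002 ]
 [ 0.0001  0.0021 -1.    ]] 0.9989100766794885
top [[436.2816   0.     320.5827]
 [  0.     436.2816 196.7762]
 [  0.       0.       1.    ]] [[ 0.0269  0.9924 -0.1198  0.3706]
 [-0.9995  0.025  -0.0177  0.0832]
 [-0.0146  0.1202  0.9926  1.6494]
 [ 0.      0.      0.      1.    ]]
scene [[502.1694   0.     317.8875]
 [  0.     502.1694 204.3258]
 [  0.       0.       1.    ]] [[-0.5785 -0.6877  0.4386  1.2449]
 [ 0.8157 -0.4931  0.3025  0.5894]
 [ 0.0082  0.5327  0.8462  1.4309]
 [ 0.      0.      0.      1.    ]]
wrist [[317.5054   0.     319.6318]
 [  0.     317.5054 205.7024]
 [  0.       0.       1.    ]] [[-0.3566  0.8901  0.2838  0.3008]
 [-0.9342 -0.3406 -0.1059  0.5534]
 [ 0.0024 -0.3029  0.953   0.3828]
 [ 0.      0.      0.      1.    ]]
```

View pics/top0.png

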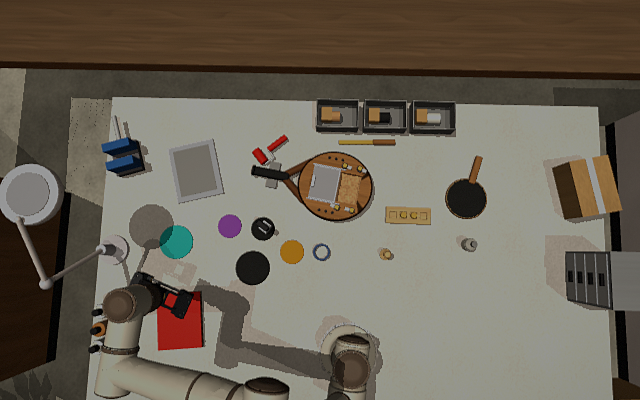

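View pics/scene0.png

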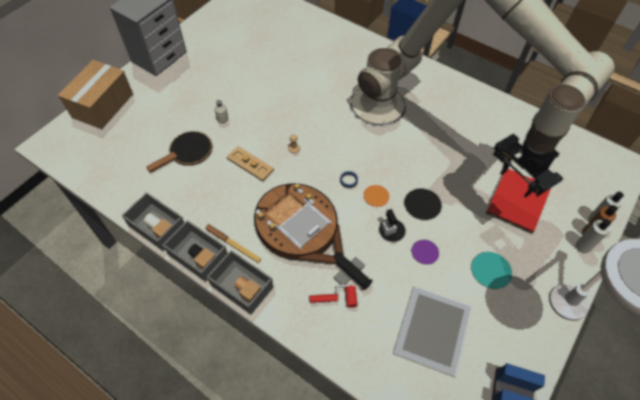

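Top view: racket head (336,186), handle at left, tray (408,215), key on the small black pad (262,229). The look-alike black pad at (253,267) is bigger, and the purple, orange and turquoise discs are excluded. Next I take an enlarged crop.

Run:
```python
from h import *
np.set_printoptions(precision=4,suppress=True)
im=cv2.imread('pics/top0.png');a=cv2.resize(im[140:280,240:440],(800,560),interpolation=cv2.INTER_CUBIC);cv2.imwrite('pics/c1.png',cv2.convertScaleAbs(a,alpha=1.5))
c=load('top0.png')
for u,v in[(262,229),(253,267),(408,207),(300,186),(395,208),(230,225)]:print(u,v,pt(c,u,v))
im=cv2.imread('pics/scene0.png');a=cv2.resize(im[140:280,220:420],(800,560),interpolation=cv2.INTER_CUBIC);cv2.imwrite('pics/c2.png',cv2.convertScaleAbs(a,alpha=1.3))
```

```text
262 229 [0.4396 0.3247 0.0411]
253 267 [0.2986 0.3583 0.0011]
408 207 [ 0.5375 -0.2166  0.0149]
300 186 [0.6026 0.1894 0.0453]
395 208 [ 0.5328 -0.1685  0.0114]
230 225 [0.453  0.4516 0.0064]
```

View pics/c1.png

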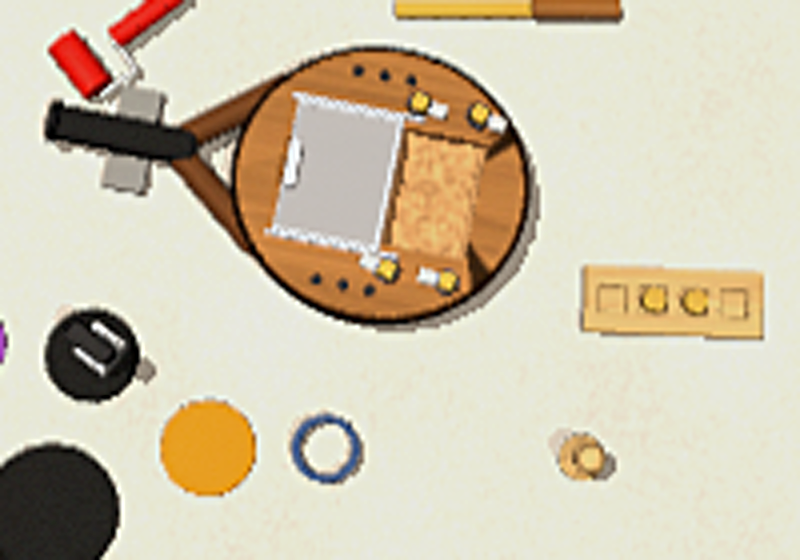

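View pics/c2.png

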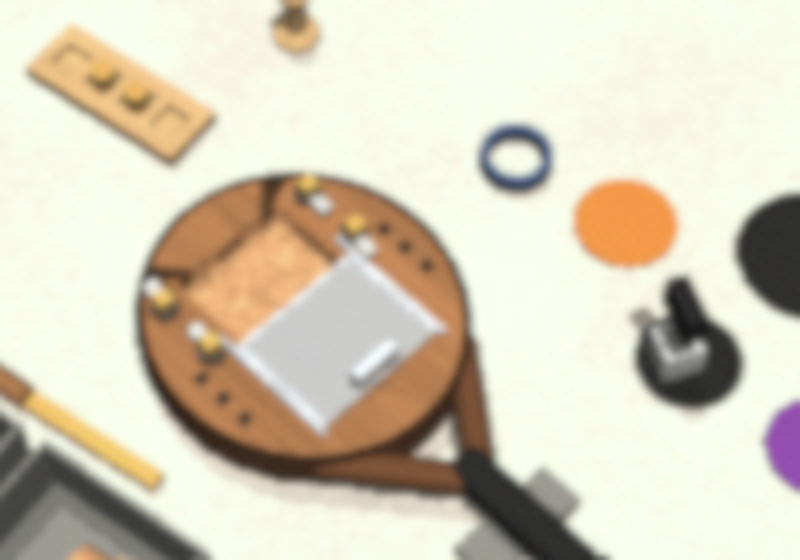

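Weights are visible in the two middle pockets only, at c1 crop (655,299) and (694,301). The outer pockets (612,299) and (734,304) are empty. Brass look-alikes are the four screw heads at (420,102), (480,114), (387,269) and (447,281), plus the beech peg at (586,456). The key is at (95,350) on the small black pad, and the large black pad at (55,510) is the decoy. Next I move the wrist camera over the racket and tray.

```bash
cat > /dev/null; echo '[[1,[0.262,0.255,-0.0774],[0,0,0]],[1,[0.262,0.255,-0.0774],[0,0,0]],[1,[0.262,0.255,-0.0774],[0,0,0]],[1,[0.262,0.255,-0.0774],[0,0,0]],[1,[0.262,0.255,-0.0774],[0,0,0]],[1,[0.262,0.255,-0.0774],[0,0,0]],[1,[0.262,0.255,-0.0774],[0,0,0]],[1,[0.262,0.255,-0.0774],[0,0,0]]]' > path.dat && python3 -m handwheel path.dat
echo '[[1,[0.262,0.255,0],[0,0,20]],[1,[0.262,0.255,0],[0,0,20]],[1,[0.262,0.255,0],[0,0,20]],[1,[0.262,0.255,0],[0,0,20]],[1,[0.262,0.255,0],[0,0,20]],[1,[0.262,0.255,0],[0,0,20]],[1,[0.262,0.255,0],[0,0,20]],[1,[0.262,0.255,0],[0,0,20]]]' > path.dat && python3 -m handwheel path.dat
echo '[[1,[0,0,0],[0,0,49]],[1,[0,0,0],[0,0,49]],[1,[0,0,0],[0,0,49]],[1,[0,0,0],[0,0,49]],[1,[0,0,0],[0,0,49]],[1,[0,0,0],[0,0,49]],[1,[0,0,0],[0,0,49]]]' > path.dat && python3 -m handwheel path.dat
python3 - <<'E'
from h import *
np.set_printoptions(precision=4,suppress=True)
s=sensors.sense();print(s['time_s'],s['joints'],s['tcp_pos'],s['ee_rot'])
c=cap('wrist','w1.png');cv2.imwrite('pics/w1b.png',cv2.convertScaleAbs(cv2.imread('pics/w1.png'),alpha=1.4))
E
```

```text
time_s: 0.95
tcp_pos: [0.3777, 0.2489, 0.3011]
ee_rot: [[0.933, -0.36, 0.001], [-0.36, -0.933, 0.001], [0.001, -0.001, -1.0]]
wrist_force: [0.5, 0.3, 0.2]
gripper_width: 0.998
gripper_force: 0.0
time_s: 1.75
tcp_pos: [0.5313, -0.0836, 0.299]
ee_rot: [[0.752, -0.659, -0.002], [-0.659, -0.752, -0.001], [-0.001, 0.001, -1.0]]
wrist_force: [0.1, 1.0, -0.7]
gripper_width: 1.005
gripper_force: 0.0
time_s: 2.45
tcp_pos: [0.5301, -0.0797, 0.2997]
ee_rot: [[0.001, -1.0, -0.001], [-1.0, -0.001, 0.0], [-0.0, 0.001, -1.0]]
wrist_force: [0.6, -0.1, 0.3]
gripper_width: 0.999
gripper_force: 0.0
2.45 [  8.787   10.6688  -4.3763  -0.0184 -74.9855  -8.702 ] [ 0.5301 -0.0797  0.2997] [[ 0.0014 -1.     -0.0006]
 [-1.     -0.0014  0.0002]
 [-0.0002  0.0006 -1.    ]]
```

View pics/w1b.png

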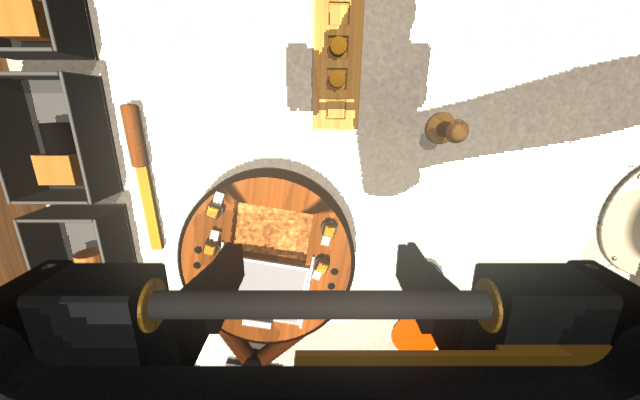

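The wrist view shows the weights at (338,45) and (337,78), the screw heads at (215,210), (212,240), (328,231) and (320,266), and the chamber floor around (272,228). I measure these by depth from both cameras.

Run:
```python
from h import *
np.set_printoptions(precision=4,suppress=True)
for f in('w1.png','top0.png'):
    c=load(f);P=cloud(c);ok=c['z_map']>0
    def blobs(zl,zh,xl,xh,yl,yh,mn):
        m=ok&(P[...,2]>zl)&(P[...,2]<zh)&(P[...,0]>xl)&(P[...,0]<xh)&(P[...,1]>yl)&(P[...,1]<yh)
        n,l,st,ce=cv2.connectedComponentsWithStats(m.astype(np.uint8))
        for i in range(1,n):
            if st[i,4]>=mn:
                q=P[l==i];print('  ',st[i,4],ce[i],q.mean(0),np.median(q[:,2]),'ctr',(q.min(0)+q.max(0))/2,'ext',np.ptp(q,axis=0))
    print(f,'weights');blobs(.022,.036,.48,.6,-.32,-.1,4)
    print('tray');blobs(.009,.02,.47,.62,-.32,-.1,60)
    print('screws+tab');blobs(.058,.08,.4,.75,-.15,.25,4)
    print('floor');blobs(.012,.030,.5,.7,-.08,.08,60)
    print('key');blobs(.075,.11,.35,.55,.25,.42,4)
```

```text
w1.png weights
   270 [337.8815  44.9037] [ 0.5068 -0.2341  0.0268] 0.02690064874899528 ctr [ 0.5071 -0.2341  0.0261] ext [0.0212 0.0206 0.0067]
   243 [336.7819  77.8848] [ 0.5074 -0.1962  0.0269] 0.02696436254252016 ctr [ 0.5071 -0.1962  0.026 ] ext [0.0204 0.0215 0.0075]
tray
   4560 [336.9344  64.1941] [ 0.5068 -0.2123  0.013 ] 0.012980545340548266 ctr [ 0.5064 -0.2099  0.0126] ext [0.0634 0.1537 0.0072]
screws+tab
   151 [212.2848 210.9139] [ 0.6707 -0.0295  0.063 ] 0.06350913378988998 ctr [ 0.6717 -0.0287  0.0621] ext [0.0195 0.0195 0.0079]
   137 [328.6788 230.0365] [ 0.5165 -0.0027  0.0631] 0.06359613537286163 ctr [ 0.5167 -0.0017  0.0619] ext [0.0176 0.0174 0.0072]
   134 [209.2313 248.694 ] [0.6803 0.0253 0.0629] 0.0634085297759032 ctr [0.681  0.0267 0.062 ] ext [0.0181 0.0187 0.0077]
   128 [321.5    266.4062] [0.526  0.0522 0.0629] 0.0631704169636545 ctr [0.5259 0.0536 0.0623] ext [0.0183 0.0195 0.0076]
   247 [257.8785 322.6275] [0.6189 0.1413 0.0689] 0.06928396144825794 ctr [0.6208 0.1426 0.0647] ext [0.043  0.0182 0.013 ]
floor
   299 [289.214  178.8462] [ 0.5715 -0.06
[... 826 characters left out ...]
6364671528 ctr [ 0.6713 -0.029   0.0638] ext [0.0182 0.0184 0.0112]
   39 [312.9231 179.7179] [0.6235 0.1412 0.0698] 0.07018678684092183 ctr [0.6229 0.1409 0.0671] ext [0.0436 0.014  0.0148]
   17 [336.2941 206.3529] [0.528  0.0533 0.0653] 0.06493936813777945 ctr [0.5276 0.0543 0.066 ] ext [0.0175 0.0147 0.0109]
   19 [351.2632 209.6316] [ 0.5175 -0.0015  0.0647] 0.06436558411322757 ctr [ 0.518  -0.0007  0.0649] ext [0.018  0.015  0.0108]
floor
   616 [347.8409 188.1948] [0.6023 0.0106 0.0212] 0.021127039600246866 ctr [0.6025 0.0099 0.0209] ext [0.1191 0.0963 0.0178]
key
   77 [262.1299 225.1688] [0.4509 0.3166 0.0958] 0.09653321913749258 ctr [0.4519 0.3169 0.0901] ext [0.0366 0.0429 0.0289]
```

```bash
echo '[[0.6,[0.155,0.022,0.05],[0,0,0]],[0.6,[0.155,0.022,0.1],[0,0,0]],[0.6,[0.155,0.022,0.15],[0,0,0]],[0.6,[0.155,0.022,0.2],[0,0,0]],[0.6,[0.155,0.022,0.2],[0,0,0]],[0.6,[0.155,0.022,0.24],[0,0,0]],[0.6,[0.155,0.022,0.265],[0,0,0]],[0.6,[0.155,0.022,0.2817],[0,0,0]]]' > path.dat && python3 -m handwheel path.dat
echo '[[0.6,[0,0,0],[0,0,0]],[0.2,[0,0,0],[0,0,0]],[0,[0,0,0],[0,0,0]],[0,[0,0,0],[0,0,0]],[0,[0,0,0],[0,0,0]],[0,[0,0,0],[0,0,0]],[0,[0,0,0],[0,0,0]]]' > path.dat && python3 -m handwheel path.dat
python3 - <<'E'
from h import *
print(sensors.sense()['tcp_pos'],sensors.sense()['gripper_width']*87)
E
```

```text
time_s: 3.3
tcp_pos: [0.506, -0.2349, 0.0145]
ee_rot: [[0.002, -1.0, -0.006], [-1.0, -0.002, 0.001], [-0.001, 0.006, -1.0]]
wrist_force: [-0.8, 1.7, 6.3]
gripper_width: 0.6
gripper_force: 4.7
time_s: 4.0
tcp_pos: [0.5086, -0.235, 0.0186]
ee_rot: [[0.001, -1.0, 0.0], [-1.0, -0.001, -0.0], [0.0, -0.0, -1.0]]
wrist_force: [-1.0, 0.8, 2.0]
gripper_width: 0.239
gripper_force: 30.0
[ 0.50855165 -0.2350384   0.01857337] 20.81640841927704
```

```bash
echo '[[0,[0,0,-0.04],[0,0,0]],[0,[0,0,-0.08],[0,0,0]],[0,[-0.03,-0.012,-0.1],[0,0,5]],[0,[-0.07,-0.027,-0.1],[0,0,10]],[0,[-0.11,-0.042,-0.1],[0,0,10]],[0,[-0.15,-0.058,-0.1],[0,0,10]],[0,[-0.19,-0.073,-0.1],[0,0,10]],[0,[-0.2263,-0.0873,-0.1],[0,0,10]]]' > path.dat && python3 -m handwheel path.dat
echo '[[0,[0,0,0],[0,0,0]],[0,[0,0,0],[0,0,0]]]' > path.dat && python3 -m handwheel path.dat
python3 - <<'E'
from h import *
np.set_printoptions(precision=4,suppress=True)
print(to_tool([0.5959,-0.0087,0.0326]))
c=cap('wrist','w2.png');P=cloud(c);ok=c['z_map']>0
x=np.array([-.1736,-.985]);y=np.array([.985,-.1736])
d=P[...,:2]-[.599,.0121];a=d@x;b=d@y
m=ok&(abs(a)<.08)&(abs(b)<.08)&(P[...,2]>.01)&(P[...,2]<.026)
print(m.sum(),np.percentile(a[m],[0,2,98,100]),np.percentile(b[m],[0,2,98,100]),np.median(P[m][:,2]))
t=ok&(P[...,2]>.062)&(abs(a)<.16)&(a<-.1)&(abs(b)<.04);print('tab',t.sum(),a[t].mean(),b[t].mean())
w=ok&(P[...,2]>.022)&(P[...,2]<.036)&(abs(P[...,0]-.51)<.04)&(abs(P[...,1]+.21)<.08);print('weight',w.sum(),P[w].mean(0))
cv2.imwrite('pics/w2b.png',cv2.convertScaleAbs(cv2.imread('pics/w2.png'),alpha=1.4))
E
```

```text
time_s: 4.8
tcp_pos: [0.5959, -0.0067, 0.1182]
ee_rot: [[-0.172, -0.985, 0.0], [-0.985, 0.172, 0.0], [-0.0, 0.0, -1.0]]
wrist_force: [-0.0, -0.6, -0.9]
gripper_width: 0.238
gripper_force: 30.0
time_s: 5.0
tcp_pos: [0.5954, -0.0079, 0.1178]
ee_rot: [[-0.171, -0.985, -0.001], [-0.985, 0.171, -0.0], [0.0, 0.001, -1.0]]
wrist_force: [-0.1, -0.4, -0.2]
gripper_width: 0.235
gripper_force: 30.0
[ 0.0007 -0.0007  0.0852]
7815 [-0.043  -0.0302  0.0337  0.0799] [-0.0564 -0.0556  0.0553  0.0564] 0.020000068724511377
tab 0 nan nan
weight 0 [nan nan nan]<stdin>:9: RuntimeWarning: Mean of empty slice.
  ret = ret.dtype.type(ret / rcount)
<stdin>:10: RuntimeWarning: Mean of empty slice.
  ret = um.true_divide(
```

View pics/w2b.png

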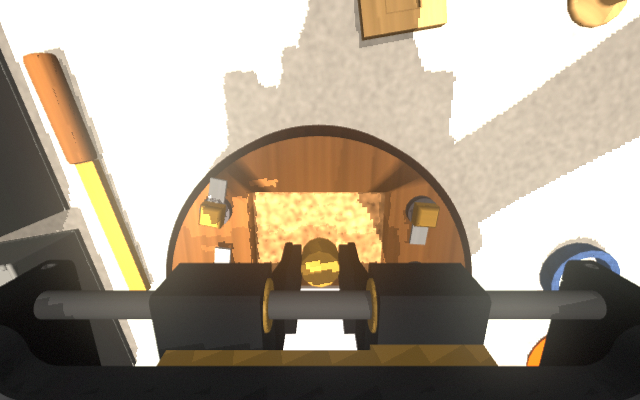

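The weight is held at (320,262) over the chamber, whose far wall is at row 192, and there is room all round. I lower it, release it and rise.

```bash
echo '[[0,[0,0,0.03],[0,0,0]],[0,[0,0,0.055],[0,0,0]],[0,[0,0,0.075],[0,0,0]],[0,[0,0,0.0845],[0,0,0]],[0,[0,0,0.085],[0,0,0]],[0,[0,0,0.085],[0,0,0]],[0.45,[0,0,0.085],[0,0,0]],[0.45,[0,0,0.085],[0,0,0]]]' > path.dat && python3 -m handwheel path.dat
echo '[[0.45,[0,0,0],[0,0,0]],[0.45,[0,0,-0.03],[0,0,0]],[0.45,[0,0,-0.07],[0,0,0]],[0.6,[0.06,0.03,-0.11],[0,0,0]],[0.6,[0.11,0.07,-0.15],[0,0,0]],[0.6,[0.15,0.1,-0.15],[0,0,0]],[0.6,[0.15,0.1,-0.15],[0,0,0]],[0.6,[0.15,0.1,-0.15],[0,0,0]]]' > path.dat && python3 -m handwheel path.dat
python3 - <<'E'
from h import *
np.set_printoptions(precision=4,suppress=True)
c=cap('wrist','w3.png');P=cloud(c);ok=c['z_map']>0
w=ok&(P[...,2]>.021)&(P[...,2]<.036)&(abs(P[...,0]-.51)<.06)&(abs(P[...,1]+.21)<.1)
n,l,st,ce=cv2.connectedComponentsWithStats(w.astype(np.uint8))
for i in range(1,n):
  if st[i,4]>20:print(st[i,4],ce[i],P[l==i].mean(0))
w=ok&(P[...,2]>.034)&(P[...,2]<.0425)&(abs(P[...,0]-.599)<.05)&(abs(P[...,1]-.01)<.06);n,l,st,ce=cv2.connectedComponentsWithStats(w.astype(np.uint8))
for i in range(1,n):
  if st[i,4]>20:print('ch',st[i,4],ce[i],P[l==i].mean(0))
print(to_tool([0.508,-0.1965,0.0185]))
E
```

```text
time_s: 5.85
tcp_pos: [0.5964, -0.0087, 0.0344]
ee_rot: [[-0.173, -0.985, 0.002], [-0.985, 0.173, 0.0], [-0.001, -0.002, -1.0]]
wrist_force: [-0.5, 0.1, 0.1]
gripper_width: 0.34
gripper_force: 0.0
time_s: 6.65
tcp_pos: [0.4684, -0.1415, 0.1859]
ee_rot: [[-0.177, -0.984, 0.003], [-0.984, 0.177, 0.0], [-0.001, -0.003, -1.0]]
wrist_force: [0.8, 0.4, -0.1]
gripper_width: 0.597
gripper_force: 0.0
381 [271.6667 143.4042] [ 0.5067 -0.1964  0.0268]
[ 0.0486 -0.0465  0.1667]
```

```bash
echo '[[0.6,[0.0486,-0.0465,0.03],[0,0,0]],[0.6,[0.0486,-0.0465,0.06],[0,0,0]],[0.6,[0.0486,-0.0465,0.1],[0,0,0]],[0.6,[0.0486,-0.0465,0.135],[0,0,0]],[0.6,[0.0486,-0.0465,0.155],[0,0,0]],[0.6,[0.0486,-0.0465,0.163],[0,0,0]],[0.6,[0.0486,-0.0465,0.166],[0,0,0]],[0.6,[0.0486,-0.0465,0.166],[0,0,0]]]' > path.dat && python3 -m handwheel path.dat
echo '[[0.2,[0,0,0],[0,0,0]],[0,[0,0,0],[0,0,0]],[0,[0,0,0],[0,0,0]],[0,[0,0,0],[0,0,0]],[0,[0,0,0],[0,0,0]],[0,[0,0,0],[0,0,0]],[0,[0,0,-0.04],[0,0,0]],[0,[0,0,-0.09],[0,0,0]]]' > path.dat && python3 -m handwheel path.dat
python3 - <<'E'
from h import *
np.set_printoptions(precision=4,suppress=True)
print(to_tool([0.602,0.0267,0.13]))
E
```

```text
time_s: 7.5
tcp_pos: [0.5096, -0.1948, 0.0176]
ee_rot: [[-0.172, -0.985, 0.001], [-0.985, 0.172, -0.0], [0.0, -0.001, -1.0]]
wrist_force: [0.1, -0.2, -0.4]
gripper_width: 0.601
gripper_force: 0.0
time_s: 8.3
tcp_pos: [0.5066, -0.1948, 0.1057]
ee_rot: [[-0.173, -0.985, -0.007], [-0.985, 0.173, 0.001], [0.0, 0.007, -1.0]]
wrist_force: [1.3, 0.3, -0.9]
gripper_width: 0.238
gripper_force: 30.0
[-0.2347 -0.0554 -0.0247]
```

```bash
echo '[[0,[-0.04,-0.01,-0.0247],[0,0,0]],[0,[-0.08,-0.02,-0.0247],[0,0,0]],[0,[-0.12,-0.03,-0.0247],[0,0,0]],[0,[-0.16,-0.04,-0.0247],[0,0,0]],[0,[-0.2,-0.05,-0.0247],[0,0,0]],[0,[-0.2347,-0.0554,-0.0247],[0,0,0]],[0,[-0.2347,-0.0554,-0.0247],[0,0,0]],[0,[-0.2347,-0.0554,-0.0247],[0,0,0]]]' > path.dat && python3 -m handwheel path.dat
python3 - <<'E'
from h import *
np.set_printoptions(precision=4,suppress=True)
print(to_tool([0.602,0.0267,0.0326]))
c=cap('wrist','w4.png');P=cloud(c);ok=c['z_map']>0
w=ok&(P[...,2]>.032)&(P[...,2]<.0435)&(abs(P[...,0]-.599)<.05)&(abs(P[...,1]-.01)<.06);n,l,st,ce=cv2.connectedComponentsWithStats(w.astype(np.uint8))
for i in range(1,n):
  if st[i,4]>20:print('ch',st[i,4],ce[i],P[l==i].mean(0),np.ptp(P[l==i],axis=0))
E
```

```text
time_s: 9.1
tcp_pos: [0.6034, 0.0272, 0.1313]
ee_rot: [[-0.172, -0.985, -0.001], [-0.985, 0.172, -0.0], [0.0, 0.001, -1.0]]
wrist_force: [-0.3, 0.1, -1.6]
gripper_width: 0.235
gripper_force: 30.0
[0.0007 0.0012 0.0987]
ch 32 [337.4062 112.75  ] [ 0.5758 -0.0475  0.043 ] [0.0081 0.005  0.0016]
ch 27 [277.0741 132.8148] [ 0.6237 -0.0408  0.0431] [0.0061 0.0076 0.0011]
ch 40 [250.075 148.625] [ 0.648  -0.0322  0.0385] [0.002  0.0107 0.0107]
ch 575 [320.28   166.3461] [ 0.5955 -0.0089  0.0398] [0.0212 0.0214 0.01  ]
ch 207 [362.314  236.8696] [0.57   0.0596 0.0357] [0.0498 0.0132 0.0113]
ch 114 [289.6579 237.9825] [0.6329 0.0498 0.0355] [0.0336 0.0059 0.0113]
```

Weight 1 lies at (0.5955, -0.0089) with its top at 0.040, as planned. Now I place weight 2.

```bash
echo '[[0,[0,0,0.03],[0,0,0]],[0,[0,0,0.06],[0,0,0]],[0,[0,0,0.085],[0,0,0]],[0,[0,0,0.0975],[0,0,0]],[0,[0,0,0.0985],[0,0,0]],[0,[0,0,0.0985],[0,0,0]],[0.45,[0,0,0.0985],[0,0,0]],[0.45,[0,0,0.0985],[0,0,0]]]' > path.dat && python3 -m handwheel path.dat
echo '[[0.45,[0,0,0],[0,0,0]],[0.45,[0,0,-0.04],[0,0,0]],[0.45,[0,0,-0.08],[0,0,0]],[0.45,[0,0,-0.12],[0,0,0]],[0.45,[-0.04,0,-0.16],[0,0,0]],[0.45,[-0.08,0,-0.18],[0,0,0]],[0.45,[-0.08,0,-0.18],[0,0,0]],[0.45,[-0.08,0,-0.18],[0,0,0]]]' > path.dat && python3 -m handwheel path.dat
python3 - <<'E'
from h import *
np.set_printoptions(precision=4,suppress=True)
c=cap('wrist','w5.png');P=cloud(c);ok=c['z_map']>0
w=ok&(P[...,2]>.032)&(P[...,2]<.0435)&(abs(P[...,0]-.599)<.05)&(abs(P[...,1]-.01)<.06);n,l,st,ce=cv2.connectedComponentsWithStats(w.astype(np.uint8))
for i in range(1,n):
  if st[i,4]>100:print('ch',st[i,4],ce[i],P[l==i].mean(0),np.ptp(P[l==i],axis=0))
s=sensors.sense();print(s['tcp_pos'],s['joints'])
cv2.imwrite('pics/w5b.png',cv2.convertScaleAbs(cv2.imread('pics/w5.png'),alpha=1.4))
E
```

```text
time_s: 9.95
tcp_pos: [0.6046, 0.0267, 0.0349]
ee_rot: [[-0.173, -0.985, 0.002], [-0.985, 0.173, 0.001], [-0.001, -0.002, -1.0]]
wrist_force: [-0.0, -0.0, 0.6]
gripper_width: 0.345
gripper_force: 0.0
time_s: 10.75
tcp_pos: [0.6175, 0.1064, 0.2141]
ee_rot: [[-0.171, -0.985, 0.001], [-0.985, 0.171, 0.001], [-0.001, -0.001, -1.0]]
wrist_force: [0.1, -1.1, -0.1]
gripper_width: 0.454
gripper_force: 0.0
ch 353 [308.9717  45.6771] [ 0.6033 -0.0308  0.0403] [0.0998 0.0198 0.0113]
ch 416 [320.75   69.762] [ 0.5958 -0.008   0.0399] [0.021  0.0214 0.0083]
ch 369 [318.5664 106.4336] [0.6037 0.0253 0.04  ] [0.0209 0.0211 0.0045]
[0.6168 0.1053 0.2129] [ 24.4663  22.5257  -0.1992  -0.032  -67.3503 -34.3908]
```

View pics/w5b.png

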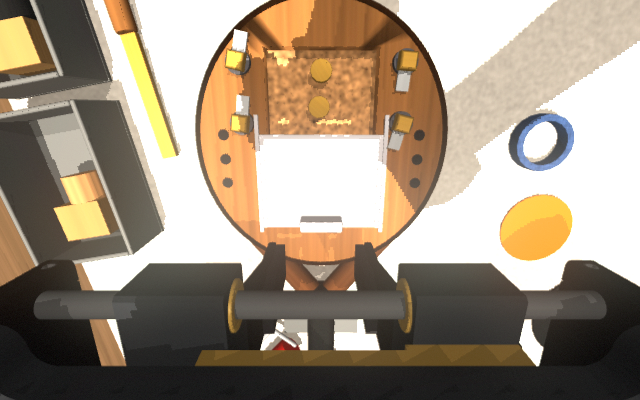

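Both weights stand on the floor, at (320,70) and (319,106), with tops at 0.040. The cover tab is at (321,225). I grip the tab by its ends and slide the cover.

```bash
echo '[[0.75,[-0.0362,0.0015,0.03],[0,0,0]],[0.75,[-0.0362,0.0015,0.07],[0,0,0]],[0.75,[-0.0362,0.0015,0.11],[0,0,0]],[0.75,[-0.0362,0.0015,0.14],[0,0,0]],[0.75,[-0.0362,0.0015,0.155],[0,0,0]],[0.75,[-0.0362,0.0015,0.159],[0,0,0]],[0.75,[-0.0362,0.0015,0.159],[0,0,0]],[0.5,[-0.0362,0.0015,0.159],[0,0,0]]]' > path.dat && python3 -m handwheel path.dat
echo '[[0.4,[0,0,0],[0,0,0]],[0.4,[0,0,0],[0,0,0]],[0.4,[0,0,0],[0,0,0]],[0.4,[0,0,0],[0,0,0]]]' > path.dat && python3 -m handwheel path.dat
```

```text
time_s: 11.6
tcp_pos: [0.623, 0.1408, 0.0553]
ee_rot: [[-0.173, -0.985, 0.001], [-0.985, 0.173, 0.0], [-0.001, -0.001, -1.0]]
wrist_force: [0.2, -0.0, 0.1]
gripper_width: 0.715
gripper_force: 0.0
time_s: 12.0
tcp_pos: [0.6226, 0.1414, 0.0554]
ee_rot: [[-0.173, -0.985, 0.001], [-0.985, 0.173, 0.0], [-0.001, -0.001, -1.0]]
wrist_force: [-1.3, -1.1, 3.9]
gripper_width: 0.5
gripper_force: 30.0
```

```bash
echo '[[0.4,[0.015,0,0],[0,0,0]],[0.4,[0.03,0,0],[0,0,0]],[0.4,[0.045,0,0],[0,0,0]],[0.4,[0.06,0,0],[0,0,0]],[0.4,[0.075,0,0],[0,0,0]],[0.4,[0.087,0,0],[0,0,0]],[0.4,[0.092,0,0],[0,0,0]],[0.4,[0.093,0,0],[0,0,0]]]' > path.dat && python3 -m handwheel path.dat
echo '[[0.4,[0.001,0,0],[0,0,0]],[0.4,[0.001,0,0],[0,0,0]],[0.4,[0.001,0,0],[0,0,0]]]' > path.dat && python3 -m handwheel path.dat
```

```text
time_s: 12.8
tcp_pos: [0.6072, 0.0529, 0.0554]
ee_rot: [[-0.174, -0.985, 0.004], [-0.985, 0.174, 0.006], [-0.007, -0.003, -1.0]]
wrist_force: [-3.7, 19.1, 5.9]
gripper_width: 0.499
gripper_force: 30.0
time_s: 13.1
tcp_pos: [0.6072, 0.053, 0.0554]
ee_rot: [[-0.173, -0.985, 0.005], [-0.985, 0.173, 0.006], [-0.007, -0.003, -1.0]]
wrist_force: [-4.3, 18.2, 5.0]
gripper_width: 0.498
gripper_force: 30.0
```

```bash
echo '[[0.4,[-0.002,0,0],[0,0,0]],[0.7,[-0.002,0,0],[0,0,0]],[0.7,[-0.002,0,0],[0,0,0]],[0.7,[-0.002,0,-0.03],[0,0,0]],[0.7,[-0.002,0,-0.07],[0,0,0]],[0.7,[-0.002,0,-0.12],[0,0,0]],[0.7,[-0.002,0,-0.17],[0,0,0]],[0.7,[-0.002,0,-0.2],[0,0,0]]]' > path.dat && python3 -m handwheel path.dat
python3 - <<'E'
from h import *
np.set_printoptions(precision=4,suppress=True)
c=cap('top');P=cloud(c);ok=c['z_map']>0
t=cap('wrist','w6.png')
E
echo '[[0.7,[-0.303,0.199,0],[0,0,0]],[0.7,[-0.303,0.199,0],[0,0,0]],[0.7,[-0.303,0.199,0],[0,0,0]],[0.7,[-0.303,0.199,0],[0,0,0]],[0.7,[-0.303,0.199,0],[0,0,0]],[0.7,[-0.303,0.199,0],[0,0,0]],[0.7,[-0.303,0.199,0],[0,0,0]],[0.7,[-0.303,0.199,0],[0,0,0]]]' > path.dat && python3 -m handwheel path.dat
echo '[[0.7,[0,0,0],[0,0,0]],[0.7,[0,0,0],[0,0,0]]]' > path.dat && python3 -m handwheel path.dat
python3 - <<'E'
from h import *
np.set_printoptions(precision=4,suppress=True)
s=sensors.sense();print(s['tcp_pos'],s['joints'])
cc=load('top0.png')
for n,c in(('w',cap('wrist','w7.png')),('top',cap('top','top1.png')),('top0',cc)):
    P=cloud(c);ok=c['z_map']>0
    d=np.hypot(P[...,0]-.451,P[...,1]-.317)<.06
    for zl,zh in((.086,.1),(.03,.045),(.0015,.006)):
        m=ok&d&(P[...,2]>zl)&(P[...,2]<zh)
        if m.sum()<5: continue
        q=P[m];r=cv2.minAreaRect((q[:,:2]*1000).astype(np.float32));print(n,zl,m.sum(),'z',np.median(q[:,2]),r)
    # pad: dark low px
    im=c['pixels'].max(2);m=ok&(np.hypot(P[...,0]-.445,P[...,1]-.32)<.08)&(P[...,2]<.008)&(im<(70 if n=='w' else 60))
    q=(P[m][:,:2]*1000).astype(np.float32)
    if len(q)>20:print('pad',len(q),cv2.minEnclosingCircle(q))
im=cv2.imread('pics/w7.png');cv2.imwrite('pics/w7b.png',cv2.convertScaleAbs(im,alpha=1.4))
E
```

```text
time_s: 13.9
tcp_pos: [0.6075, 0.0492, 0.2587]
ee_rot: [[-0.174, -0.985, 0.005], [-0.985, 0.174, 0.0], [-0.001, -0.005, -1.0]]
wrist_force: [0.5, 0.1, -0.7]
gripper_width: 0.696
gripper_force: 0.0
time_s: 14.8
tcp_pos: [0.4611, 0.386, 0.2524]
ee_rot: [[-0.169, -0.986, -0.002], [-0.986, 0.169, -0.002], [0.002, 0.001, -1.0]]
wrist_force: [-0.1, -0.1, -0.3]
gripper_width: 0.696
gripper_force: 0.0
time_s: 15.0
tcp_pos: [0.463, 0.3822, 0.2533]
ee_rot: [[-0.174, -0.985, -0.001], [-0.985, 0.174, -0.002], [0.002, 0.001, -1.0]]
wrist_force: [0.1, 0.0, -0.3]
gripper_width: 0.697
gripper_force: 0.0
[0.463  0.3822 0.2533] [ 54.977   18.6151  -0.2261   0.0085 -71.3043 -64.9768]
w 0.086 961 z 0.09588715261089631 ((449.71759033203125, 319.0315856933594), (45.742252349853516, 19.933412551879883), 54.56343078613281)
w 0.03 328 z 0.03557432139510544 ((449.50341796875, 318.7451477050781), (35.656097412109375, 35.956485748291016), 54.40726852416992)
w 0.0015 1938 z 0.0022715403737233464 ((445.2449951171875, 324.3990478515625), (99.1527328491211, 94.05040740966797), 88.06901550292969)
pad 1392 ((440.9154
[... 304 characters left out ...]
003875732422)
top 0.0015 227 z 0.003543523206696264 ((449.6563720703125, 318.6328125), (114.46272277832031, 112.91461181640625), 32.20295715332031)
pad 260 ((443.40606689453125, 328.7455749511719), 44.22554397583008)
top0 0.086 56 z 0.09578218547347206 ((451.096923828125, 318.0791320800781), (46.02641677856445, 19.974838256835938), 55.54353713989258)
top0 0.03 38 z 0.03641020880018375 ((451.4048156738281, 318.1783752441406), (36.884033203125, 35.650115966796875), 53.475589752197266)
top0 0.0015 245 z 0.0035716100033706955 ((451.04241943359375, 317.76251220703125), (113.46760559082031, 116.23258972167969), 48.54283905029297)
pad 260 ((443.86810302734375, 328.4293212890625), 44.42074966430664)
```

View pics/w7b.png

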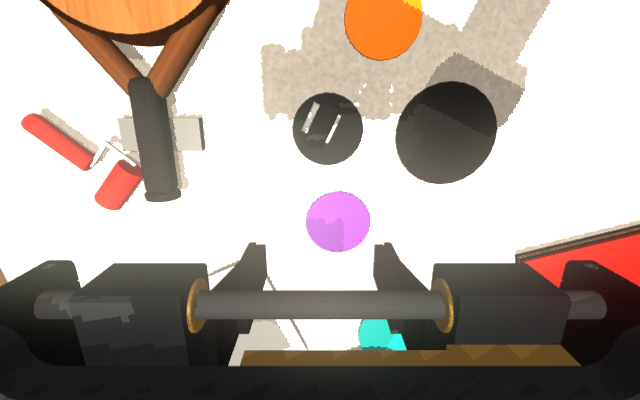

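The key is at (328,128) on the small black pad, with its bar at 54.6° in world. The bigger black pad at (446,132) and the purple and orange discs are decoys. I grasp the bar across its thickness.

```bash
echo '[[0.7,[0.04,0,0.02],[0,0,8]],[0.7,[0.0648,0.0018,0.05],[0,0,16]],[0.7,[0.0648,0.0018,0.08],[0,0,24]],[0.7,[0.0648,0.0018,0.11],[0,0,25.4]],[0.7,[0.0648,0.0018,0.14],[0,0,25.4]],[0.7,[0.0648,0.0018,0.165],[0,0,25.4]],[0.7,[0.0648,0.0018,0.182],[0,0,25.4]],[0.7,[0.0648,0.0018,0.187],[0,0,25.4]]]' > path.dat && python3 -m handwheel path.dat
echo '[[0.7,[0,0,0],[0,0,0]],[0.7,[0,0,0],[0,0,0]],[0.4,[0,0,0],[0,0,0]],[0,[0,0,0],[0,0,0]],[0,[0,0,0],[0,0,0]],[0,[0,0,0],[0,0,0]],[0,[0,0,0],[0,0,0]],[0,[0,0,0],[0,0,0]]]' > path.dat && python3 -m handwheel path.dat
```

```text
time_s: 15.9
tcp_pos: [0.4497, 0.3175, 0.0656]
ee_rot: [[-0.581, -0.814, -0.003], [-0.814, 0.581, -0.003], [0.004, 0.0, -1.0]]
wrist_force: [-0.4, -0.2, 0.6]
gripper_width: 0.702
gripper_force: 0.0
time_s: 16.7
tcp_pos: [0.4499, 0.32, 0.0675]
ee_rot: [[-0.579, -0.816, 0.0], [-0.816, 0.579, -0.0], [0.0, -0.0, -1.0]]
wrist_force: [0.9, -0.1, 0.5]
gripper_width: 0.24
gripper_force: 0.4
```

```bash
echo '[[0,[0,0,0],[0,0,0]],[0,[0,0,0],[0,0,0]],[0,[0,0,-0.03],[0,0,0]],[0,[0,0,-0.06],[0,0,0]],[0,[0,0,-0.1],[0,0,0]],[0,[0,0,-0.13],[0,0,0]],[0,[0,0,-0.13],[0,0,0]]]' > path.dat && python3 -m handwheel path.dat
echo '[[0,[0.022,-0.027,0],[0,0,-4]],[0,[0.043,-0.054,0],[0,0,-8]],[0,[0.065,-0.081,0],[0,0,-12]],[0,[0.087,-0.109,0],[0,0,-16]],[0,[0.108,-0.136,0],[0,0,-20]],[0,[0.13,-0.163,0],[0,0,-25.4]],[0,[0.152,-0.19,0],[0,0,-25.4]],[0,[0.173,-0.217,0],[0,0,-25.4]]]' > path.dat && python3 -m handwheel path.dat
echo '[[0,[0,0,0],[0,0,0]],[0,[0,0,0],[0,0,0]],[0,[0,0,0],[0,0,0]]]' > path.dat && python3 -m handwheel path.dat
python3 - <<'E'
from h import *
np.set_printoptions(precision=4,suppress=True)
s=sensors.sense();print(s['tcp_pos'],s['joints'],s['gripper_force'])
for n,f in(('wrist','w8.png'),('top','top2.png')):
    c=cap(n,f);P=cloud(c);ok=c['z_map']>0
    m=ok&(np.hypot(P[...,0]-s['tcp_pos'][0],P[...,1]-s['tcp_pos'][1])<.04)&(P[...,2]>s['tcp_pos'][2]-.06)&(P[...,2]<s['tcp_pos'][2]-.025)
    q=P[m];print(n,m.sum());
    if m.sum()>10:print(np.median(q,0),q.min(0),q.max(0))
im=cv2.imread('pics/w8.png');cv2.imwrite('pics/w8b.png',cv2.convertScaleAbs(im,alpha=1.4))
E
```

```text
time_s: 17.4
tcp_pos: [0.4517, 0.3217, 0.2019]
ee_rot: [[-0.578, -0.816, 0.007], [-0.816, 0.578, 0.007], [-0.009, -0.001, -1.0]]
wrist_force: [0.3, 0.1, -2.2]
gripper_width: 0.228
gripper_force: 29.9
time_s: 18.2
tcp_pos: [0.5256, 0.0517, 0.1955]
ee_rot: [[-0.173, -0.985, -0.004], [-0.985, 0.173, -0.0], [0.001, 0.004, -1.0]]
wrist_force: [0.5, 0.4, -2.4]
gripper_width: 0.225
gripper_force: 30.0
time_s: 18.5
tcp_pos: [0.5261, 0.0537, 0.1964]
ee_rot: [[-0.173, -0.985, -0.002], [-0.985, 0.173, -0.0], [0.001, 0.002, -1.0]]
wrist_force: [0.0, -0.1, -2.8]
gripper_width: 0.226
gripper_force: 30.0
[0.5261 0.0537 0.1964] [ 23.3966  13.9923 -15.2092  -0.0395 -60.9097 -33.3213] 29.972365780267864
wrist 1525
[0.5223 0.0376 0.1636] [0.5044 0.0319 0.1366] [0.5436 0.0624 0.167 ]
top 0
```

View pics/w8b.png

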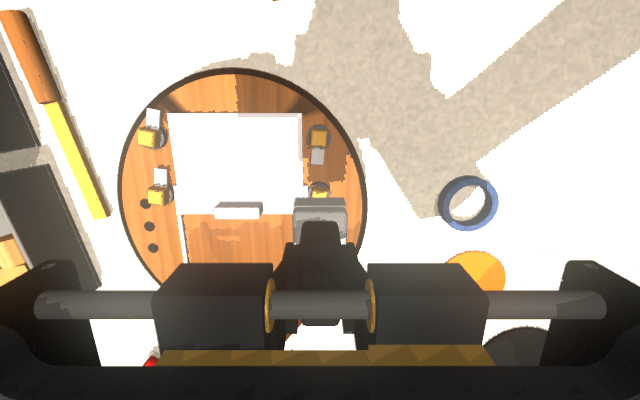

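The cover is home and the tab is at (238,210). The held socket at (320,217) is nearly over screw c, whose head shows at (319,189). I compute the socket's offset in the tool frame from depth, plus the screw positions again.

Run:
```python
from h import *
np.set_printoptions(precision=4,suppress=True)
s=sensors.sense();R=np.array(s['ee_rot']);p=np.array(s['tcp_pos'])
c=load('w8.png');P=cloud(c);ok=c['z_map']>0
q=(P-p)@R; m=ok&(abs(q[...,0])<.04)&(abs(q[...,1])<.03)&(q[...,2]>.02)&(q[...,2]<.075)
a=q[m]
for lo in np.arange(.026,.072,.004):
    b=a[(a[:,2]>=lo)&(a[:,2]<lo+.004)]
    if len(b)>10: print(round(lo,3),len(b),'x',np.percentile(b[:,0],[2,50,98]),'y',np.percentile(b[:,1],[2,98]),'ymid',np.percentile(b[:,1],[1,99]).mean())
x=np.array([-.1736,-.985]);y=np.array([.985,-.1736])
for f in('w8.png','top2.png','w6.png'):
    c=load(f);P=cloud(c);ok=c['z_map']>0
    m=ok&(P[...,2]>.055)&(P[...,2]<.075)&(np.hypot(P[...,0]-.599,P[...,1]-.012)<.13)
    n,l,st,ce=cv2.connectedComponentsWithStats(m.astype(np.uint8))
    for i in range(1,n):
        if st[i,4]>8:
            g=P[l==i];d=g[:,:2]-[.599,.0121];r=cv2.minAreaRect((g[g[:,2]>.06,:2]*1000).astype(np.float32));print(f,st[i,4],g.mean(0),'rect',np.round(r[0],1),np.round(r[1],1),round(r[2],1),'ab',(d@x).mean(),(d@y).mean())
```

```text
0.03 839 x [-0.0021  0.0141  0.0191] y [-0.0161  0.0181] ymid 0.001049862389487316
0.034 168 x [-0.0034  0.019   0.0197] y [-0.0169  0.0188] ymid 0.0009548934068000278
0.038 97 x [0.0185 0.0193 0.0197] y [-0.0151  0.0175] ymid 0.0014282764340478038
0.042 92 x [0.0173 0.019  0.0198] y [-0.017  0.018] ymid 0.0007772433892685761
0.046 99 x [0.0178 0.0193 0.0197] y [-0.0157  0.0186] ymid 0.0010939559769140277
0.05 97 x [0.019  0.0194 0.0199] y [-0.0161  0.0182] ymid 0.0008603679952865796
0.054 83 x [0.0191 0.0194 0.0198] y [-0.0163  0.0182] ymid 0.0010214150560251354
0.058 70 x [0.0191 0.0194 0.0199] y [-0.0156  0.0179] ymid 0.0011506201301656836
0.062 86 x [0.0192 0.0195 0.0198] y [-0.0164  0.0177] ymid 0.00054972860014256
w8.png 374 [ 0.6697 -0.028   0.0624] rect [671.6 -27.8] [16.1 16.4] 70.0 ab 0.02724894703712172 0.07659205265039438
w8.png 316 [ 0.5164 -0.0014  0.0632] rect [516.5  -0.9] [15.9 15.9] 75.8 ab 0.027648619499255667 -0.07904491820750742
w8.png 332 [0.6792 0.0263 0.0622] rect [681.3  27.2] [16.2 16.4] 72.4 ab -0.027876391157300222 0.07657533345213621
w8.png 161 [0.5249 0.
[... 437 characters left out ...]
1919
top2.png 24 [ 0.5166 -0.0018  0.0633] rect [517.5  -1.7] [15.  14.3] 71.4 ab 0.02804521067835176 -0.07875735194525244
w6.png 234 [ 0.671  -0.0283  0.0628] rect [672. -28.] [15.9 16.3] 69.0 ab 0.027247293286166197 0.0779747207300913
w6.png 231 [ 0.5176 -0.0015  0.0632] rect [516.5  -0.9] [15.9 16.1] 75.1 ab 0.027507340058865987 -0.0778442976047384
w6.png 204 [0.6807 0.0263 0.0628] rect [681.5  27.1] [16.1 16.2] 75.2 ab -0.02821473962926656 0.07803515077175782
w6.png 213 [0.5269 0.0529 0.0627] rect [526.4  54. ] [15.8 15.9] 67.4 ab -0.02772662560960834 -0.07807027108359947
w6.png 457 [0.6061 0.0528 0.0683] rect [606.3  53.6] [11.4 42.9] 80.7 ab -0.041281055473506204 -8.544599249090563e-05
```

Heads are not square with the racket: a about 6°, b 10°, c 12°, d 5° clockwise already. So I match yaw per screw. Screw c first.

```bash
echo '[[0,[-0.0017,-0.002,0.02],[0,0,8]],[0,[-0.0017,-0.002,0.04],[0,0,12]],[0,[-0.0017,-0.002,0.055],[0,0,12]],[0,[-0.0017,-0.002,0.055],[0,0,12]],[0,[-0.0017,-0.002,0.062],[0,0,12]],[0,[-0.0017,-0.002,0.068],[0,0,12]],[0,[-0.0017,-0.002,0.072],[0,0,12]]]' > path.dat && python3 -m handwheel path.dat
echo '[[0,[0,0,0.003],[0,0,0]],[0,[0,0,0.005],[0,0,0]],[0,[0,0,0.005],[0,0,0]]]' > path.dat && python3 -m handwheel path.dat
python3 -c "
from h import *
s=sensors.sense();print(s['wrist_force'],s['moment'],s['joints'])"
```

```text
time_s: 19.3
tcp_pos: [0.5289, 0.0549, 0.1257]
ee_rot: [[-0.374, -0.928, -0.0], [-0.928, 0.374, 0.0], [-0.0, 0.0, -1.0]]
wrist_force: [-3.9, 2.3, 6.8]
gripper_width: 0.228
gripper_force: 30.0
time_s: 19.6
tcp_pos: [0.5282, 0.0545, 0.1199]
ee_rot: [[-0.374, -0.927, -0.002], [-0.927, 0.374, -0.0], [0.001, 0.002, -1.0]]
wrist_force: [-2.1, 1.8, -3.2]
gripper_width: 0.226
gripper_force: 30.0
[-2.07752262  1.76876274 -3.16708683] [ 0.52616867  0.85516462 -0.03618251] [ 2.33868775e+01  1.88072292e+01 -2.08041411e+01 -4.52885024e-02
 -5.04906197e+01 -4.53411099e+01]
```

```bash
echo '[[0,[0,-0.0002,0],[0,0,8]],[0,[0,-0.0004,0],[0,0,16]],[0,[0.0001,-0.0005,0],[0,0,24]],[0,[0.0002,-0.0007,0],[0,0,32]],[0,[0.0003,-0.0008,0],[0,0,40]],[0,[0.0004,-0.001,0],[0,0,48]],[0,[0.0006,-0.0011,0],[0,0,56]],[0,[0.0007,-0.0012,0],[0,0,64]]]' > path.dat && python3 -m handwheel path.dat
echo '[[0,[0,-0.0002,0],[0,0,8]],[0,[0,-0.0004,0],[0,0,16]],[0,[0.0001,-0.0005,0],[0,0,22]],[0,[0.0001,-0.0005,0],[0,0,25]],[0,[0.0001,-0.0005,0],[0,0,27]],[0,[0.0001,-0.0005,0],[0,0,27]]]' > path.dat && python3 -m handwheel path.dat
python3 -c "
from h import *
s=sensors.sense();print(s['wrist_force'],s['moment'],s['joints'])"
```

```text
time_s: 20.4
tcp_pos: [0.5285, 0.0542, 0.1197]
ee_rot: [[-0.998, -0.064, -0.003], [-0.064, 0.998, 0.001], [0.003, 0.001, -1.0]]
wrist_force: [-4.4, 5.5, -2.7]
gripper_width: 0.225
gripper_force: 30.0
time_s: 21.0
tcp_pos: [0.5286, 0.0537, 0.1197]
ee_rot: [[-0.92, 0.391, -0.002], [0.391, 0.92, 0.001], [0.003, 0.0, -1.0]]
wrist_force: [-2.6, 3.8, -3.0]
gripper_width: 0.226
gripper_force: 30.0
[-2.59949487  3.82115143 -2.96438747] [1.61287136 1.23573202 0.04375576] [  23.23349785   18.86098807  -20.70804177   -0.15512885  -50.53099938
 -136.1504927 ]
```

```bash
echo '[[0,[0,0,0],[0,0,4]],[0,[0,0,0],[0,0,8]],[0,[0,0,0],[0,0,8]]]' > path.dat && python3 -m handwheel path.dat
python3 -c "
from h import *
s=sensors.sense();print(s['wrist_force'],s['moment'],s['joints'])"
```

```text
time_s: 21.3
tcp_pos: [0.5288, 0.0534, 0.1197]
ee_rot: [[-0.858, 0.513, -0.002], [0.513, 0.858, 0.0], [0.002, -0.001, -1.0]]
wrist_force: [-3.5, 4.4, -4.5]
gripper_width: 0.229
gripper_force: 30.2
[-3.49217085  4.39995636 -4.5318658 ] [1.34786962 1.17418485 0.54055678] [ 2.32261325e+01  1.88721125e+01 -2.07184560e+01 -7.82488362e-02
 -5.05203577e+01 -1.44049743e+02]
```

```bash
echo '[[0,[0,0,0],[0,0,-8]],[0,[0,0,0],[0,0,-16]],[0,[0,0,-0.005],[0,0,-17]],[0,[0,0,-0.015],[0,0,-17]],[0,[0,0,-0.04],[0,0,-17]],[0,[0,0,-0.075],[0,0,-17]],[0,[0,0,-0.075],[0,0,-25]],[0,[0,0,-0.075],[0,0,-33]]]' > path.dat && python3 -m handwheel path.dat
echo '[[0,[0,0,0],[0,0,-67]],[0,[0,0,0],[0,0,-67]],[0,[0,0,0],[0,0,-67]],[0,[0,0,0],[0,0,-67]],[0,[0,0,0],[0,0,-67]],[0,[0,0,0],[0,0,-67]],[0,[0,0,0],[0,0,-67]],[0,[0,0,0],[0,0,-67]]]' > path.dat && python3 -m handwheel path.dat
echo '[[0,[0,0,0],[0,0,-11]],[0,[0,0,0],[0,0,-11]],[0,[-0.05,0,0],[0,0,-11]],[0,[-0.05,0,0],[0,0,-11]],[0,[-0.05,0,0],[0,0,-11]]]' > path.dat && python3 -m handwheel path.dat
cat > m.py <<'E'
import sys
from h import *
np.set_printoptions(precision=4,suppress=True)
s=sensors.sense();R=np.array(s['ee_rot']);p=np.array(s['tcp_pos']);f=sys.argv[1]
print(p,'yaw',np.degrees(np.arctan2(R[1,0],R[0,0])))
c=cap('wrist',f);P=cloud(c);ok=c['z_map']>0
q=(P-p)@R; m=ok&(abs(q[...,0])<.04)&(abs(q[...,1])<.03)&(q[...,2]>.04)&(q[...,2]<.064)
a=q[m]
for sel in((q[...,2]>.04)&(q[...,2]<.05),(q[...,2]>.05)&(q[...,2]<.064)):
    b=q[m&sel]
    print('key x front',np.median(b[:,0]),'y',np.percentile(b[:,1],[1,99]).mean(),'slope(yaw deg)',np.degrees(np.polyfit(b[:,1],b[:,0],1)[0]))
x=np.array([-.1736,-.985]);y=np.array([.985,-.1736])
m=ok&(P[...,2]>.055)&(P[...,2]<.075)&(np.hypot(P[...,0]-.599,P[...,1]-.012)<.13)
n,l,st,ce=cv2.connectedComponentsWithStats(m.astype(np.uint8))
for i in range(1,n):
    if st[i,4]>20:
        g=P[l==i];d=g[:,:2]-[.599,.0121];r=cv2.minAreaRect((g[g[:,2]>.06,:2]*1000).astype(np.float32));print(st[i,4],ce[i].round(),'rect',np.round(r[0],1),np.round(r[1],1),round(r[2],1))
cv2.imwrite('pics/b'+f,cv2.convertScaleAbs(cv2.imread('pics/'+f),alpha=1.4))
E
python3 m.py w9.png
```

```text
time_s: 22.1
tcp_pos: [0.5317, 0.053, 0.1986]
ee_rot: [[-0.999, -0.039, 0.007], [-0.039, 0.999, 0.001], [-0.007, 0.001, -1.0]]
wrist_force: [-0.2, 0.0, -2.9]
gripper_width: 0.229
gripper_force: 30.0
time_s: 22.9
tcp_pos: [0.5311, 0.0527, 0.1972]
ee_rot: [[-0.355, -0.935, 0.004], [-0.935, 0.355, 0.0], [-0.002, -0.004, -1.0]]
wrist_force: [-0.5, 0.1, -2.5]
gripper_width: 0.226
gripper_force: 30.0
time_s: 23.4
tcp_pos: [0.5488, 0.1003, 0.1965]
ee_rot: [[-0.173, -0.985, 0.002], [-0.985, 0.173, 0.0], [-0.001, -0.002, -1.0]]
wrist_force: [0.2, -0.7, -2.7]
gripper_width: 0.227
gripper_force: 30.0
[0.5488 0.1003 0.1965] yaw -99.96538280195486
key x front 0.019317434541259833 y 0.0007830864794895528 slope(yaw deg) 0.04172067207213566
key x front 0.019548509067956455 y 0.00092432616398401 slope(yaw deg) -0.01906679603710757
415 [156.  80.] rect [671.9 -27.8] [16.  16.6] 68.2
366 [335.  79.] rect [516.6  -0.8] [15.8 15.9] 76.7
359 [165. 144.] rect [681.4  27.1] [16.4 16.4] 74.8
315 [334. 144.] rect [526.1  54.6] [15.8 15.8] 80.2
744 [249. 160.] rect [605.9  54.5] [12.3 43.3] 80.3
```

View pics/bw9.png

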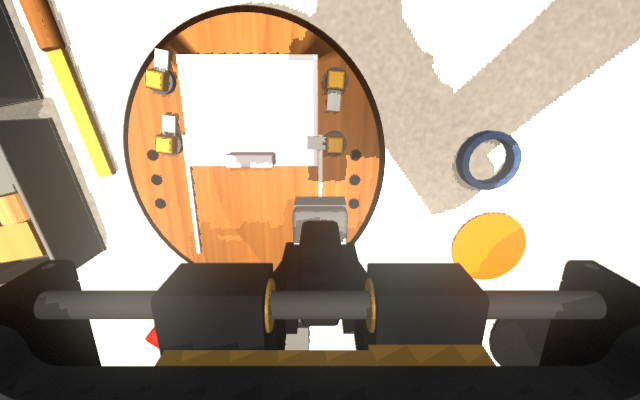

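Screw c is locked: its tongue at (317,143) lies over the cover, and the key is still straight in the grip. Next is screw d.

```bash
echo '[[0,[0.04,0.005,0],[0,0,4]],[0,[0.08,0.01,0],[0,0,4]],[0,[0.1037,0.0126,0],[0,0,4]],[0,[0.1037,0.0126,0.02],[0,0,4]],[0,[0.1037,0.0126,0.04],[0,0,4]],[0,[0.1037,0.0126,0.055],[0,0,4]],[0,[0.1037,0.0126,0.055],[0,0,4]],[0,[0.1037,0.0126,0.062],[0,0,4]]]' > path.dat && python3 -m handwheel path.dat
echo '[[0,[0,0,0.004],[0,0,0]],[0,[0,0,0.008],[0,0,0]],[0,[0,0,0.012],[0,0,0]],[0,[0,0,0.015],[0,0,0]],[0,[0,0,0.015],[0,0,0]]]' > path.dat && python3 -m handwheel path.dat
python3 -c "
from h import *
s=sensors.sense();print(s['wrist_force'],s['moment'],s['joints'])"
```

```text
time_s: 24.25
tcp_pos: [0.5186, -0.0007, 0.1349]
ee_rot: [[-0.242, -0.97, 0.004], [-0.97, 0.242, 0.0], [-0.001, -0.004, -1.0]]
wrist_force: [0.2, -0.2, -1.5]
gripper_width: 0.227
gripper_force: 30.0
time_s: 24.75
tcp_pos: [0.5171, -0.0003, 0.118]
ee_rot: [[-0.241, -0.97, -0.001], [-0.97, 0.241, -0.0], [0.0, 0.001, -1.0]]
wrist_force: [-0.0, 0.0, -3.1]
gripper_width: 0.224
gripper_force: 30.0
[-4.78622425e-02  2.24774043e-03 -3.05668083e+00] [ 0.05786652 -0.02287848 -0.01848969] [ 1.79705029e+01  1.76880214e+01 -2.28737797e+01 -4.28349904e-03
 -4.94884583e+01 -3.19220076e+01]
```

```bash
echo '[[0,[0,-0.0002,0],[0,0,8]],[0,[0,-0.0004,0],[0,0,16]],[0,[0.0001,-0.0005,0],[0,0,24]],[0,[0.0002,-0.0007,0],[0,0,32]],[0,[0.0003,-0.0008,0],[0,0,40]],[0,[0.0004,-0.001,0],[0,0,48]],[0,[0.0006,-0.0011,0],[0,0,56]],[0,[0.0007,-0.0012,0],[0,0,64]]]' > path.dat && python3 -m handwheel path.dat
echo '[[0,[0,-0.0002,0],[0,0,8]],[0,[0,-0.0004,0],[0,0,16]],[0,[0.0001,-0.0005,0],[0,0,24]],[0,[0.0002,-0.0007,0],[0,0,32]],[0,[0.0003,-0.0008,0],[0,0,39]],[0,[0.0003,-0.0008,0],[0,0,43]],[0,[0.0003,-0.0008,0],[0,0,43]]]' > path.dat && python3 -m handwheel path.dat
python3 -c "
from h import *
s=sensors.sense();print(s['wrist_force'],s['moment'],s['joints'])"
echo '[[0,[0,0,0],[0,0,-8]],[0,[0,0,0],[0,0,-16]],[0,[0,0,-0.005],[0,0,-18]],[0,[0,0,-0.015],[0,0,-18]],[0,[0,0,-0.04],[0,0,-18]],[0,[0,0,-0.075],[0,0,-18]],[0,[0,0,-0.075],[0,0,-26]],[0,[0,0,-0.075],[0,0,-34]]]' > path.dat && python3 -m handwheel path.dat
echo '[[0,[0,0,0],[0,0,-65]],[0,[0,0,0],[0,0,-65]],[0,[0,0,0],[0,0,-65]],[0,[0,0,0],[0,0,-65]],[0,[0,0,0],[0,0,-65]],[0,[0,0,0],[0,0,-65]],[0,[0,0,0],[0,0,-65]],[0,[0,0,0],[0,0,-65]]]' > path.dat && python3 -m handwheel path.dat
echo '[[0,[-0.05,0,0],[0,0,0]],[0,[-0.1,0,0],[0,0,0]],[0,[-0.1,0,0],[0,0,0]],[0,[-0.1,0,0],[0,0,0]]]' > path.dat && python3 -m handwheel path.dat
python3 m.py w10.png
```

```text
time_s: 25.55
tcp_pos: [0.5182, -0.0006, 0.1184]
ee_rot: [[-0.979, -0.203, -0.0], [-0.203, 0.979, 0.001], [0.0, 0.001, -1.0]]
wrist_force: [-1.6, 2.4, -1.3]
gripper_width: 0.23
gripper_force: 30.0
time_s: 26.25
tcp_pos: [0.5183, -0.0013, 0.1184]
ee_rot: [[-0.859, 0.513, 0.0], [0.513, 0.859, 0.001], [0.0, 0.001, -1.0]]
wrist_force: [-1.1, 3.4, -3.1]
gripper_width: 0.228
gripper_force: 30.2
[-1.09245171  3.36314615 -3.05218421] [1.26103615 0.04648    0.48676193] [ 1.77909946e+01  1.77343646e+01 -2.27152425e+01 -4.60445695e-02
 -4.95238543e+01 -1.38600434e+02]
time_s: 27.05
tcp_pos: [0.519, -0.0022, 0.1957]
ee_rot: [[-0.998, -0.058, 0.004], [-0.058, 0.998, 0.001], [-0.004, 0.001, -1.0]]
wrist_force: [-0.3, 0.5, -3.3]
gripper_width: 0.227
gripper_force: 30.0
time_s: 27.85
tcp_pos: [0.5183, -0.0024, 0.1942]
ee_rot: [[-0.37, -0.929, 0.001], [-0.929, 0.37, -0.0], [0.0, -0.001, -1.0]]
wrist_force: [-0.5, -0.2, -2.8]
gripper_width: 0.231
gripper_force: 30.0
time_s: 28.25
tcp_pos: [0.5557, 0.0914, 0.1936]
ee_rot: [[-0.373, -0.928, -0.001], [-0.928, 0.373, -0.001], [0.001, 0.0, -1.0]]
wrist_force: [0.0, -0.5, -2.7]
gripper_width: 0.225
gripper_force: 30.0
[0.5557 0.0914 0.1936] yaw -111.88399761546755
key x front 0.019044344317590372 y 0.0008464642978721071 slope(yaw deg) -0.007736272105572974
key x front 0.019252119554086317 y 0.000891415476936731 slope(yaw deg) 0.09740942879680896
361 [321.  86.] rect [516.4  -0.8] [15.8 15.9] 78.9
390 [150. 124.] rect [671.6 -27.9] [15.7 17. ] 68.2
316 [333. 149.] rect [526.1  54.3] [16. 16.] 78.4
720 [254. 181.] rect [606.   54.5] [12.3 43.9] 80.3
336 [172. 183.] rect [681.3  27.3] [16.1 16.7] 74.0
```

```bash
echo '[[0,[0.0166,-0.0381,0],[0,0,-1]],[0,[0.0331,-0.0761,0],[0,0,-1]],[0,[0.0497,-0.1142,0],[0,0,-1]],[0,[0.0662,-0.1522,0],[0,0,-1]],[0,[0.0662,-0.1522,0.03],[0,0,-1]],[0,[0.0662,-0.1522,0.05],[0,0,-1]],[0,[0.0662,-0.1522,0.05],[0,0,-1]],[0,[0.0662,-0.1522,0.06],[0,0,-1]]]' > path.dat && python3 -m handwheel path.dat
echo '[[0,[0,0,0.004],[0,0,0]],[0,[0,0,0.008],[0,0,0]],[0,[0,0,0.012],[0,0,0]],[0,[0,0,0.015],[0,0,0]],[0,[0,0,0.015],[0,0,0]]]' > path.dat && python3 -m handwheel path.dat
python3 -c "
from h import *
s=sensors.sense();print(s['wrist_force'],s['moment'],s['joints'])"
```

```text
time_s: 29.1
tcp_pos: [0.6731, -0.0287, 0.1355]
ee_rot: [[-0.358, -0.934, 0.004], [-0.934, 0.358, -0.001], [-0.001, -0.004, -1.0]]
wrist_force: [0.9, -0.0, -2.1]
gripper_width: 0.228
gripper_force: 30.0
time_s: 29.6
tcp_pos: [0.6721, -0.0275, 0.1183]
ee_rot: [[-0.357, -0.934, 0.0], [-0.934, 0.357, -0.0], [0.0, -0.0, -1.0]]
wrist_force: [-0.0, -0.6, -1.9]
gripper_width: 0.228
gripper_force: 30.0
[-0.01174735 -0.55224072 -1.88643494] [ 0.07052304 -0.04562966 -0.00974215] [ 1.14035442e+01  3.12247516e+01 -4.81099593e-02  2.62590297e-03
 -5.87257687e+01 -3.23483994e+01]
```

```bash
echo '[[0,[0,-0.0002,0],[0,0,8]],[0,[0,-0.0004,0],[0,0,16]],[0,[0.0001,-0.0005,0],[0,0,24]],[0,[0.0002,-0.0007,0],[0,0,32]],[0,[0.0003,-0.0008,0],[0,0,40]],[0,[0.0004,-0.001,0],[0,0,48]],[0,[0.0006,-0.0011,0],[0,0,56]],[0,[0.0007,-0.0012,0],[0,0,64]]]' > path.dat && python3 -m handwheel path.dat
echo '[[0,[0,-0.0002,0],[0,0,8]],[0,[0,-0.0004,0],[0,0,16]],[0,[0.0001,-0.0005,0],[0,0,24]],[0,[0.0002,-0.0007,0],[0,0,32]],[0,[0.0003,-0.0008,0],[0,0,36]],[0,[0.0003,-0.0008,0],[0,0,36]]]' > path.dat && python3 -m handwheel path.dat
python3 -c "
from h import *
s=sensors.sense();print(s['wrist_force'],s['moment'],s['joints'])"
echo '[[0,[0,0,0],[0,0,-8]],[0,[0,0,0],[0,0,-16]],[0,[0,0,-0.005],[0,0,-18]],[0,[0,0,-0.015],[0,0,-18]],[0,[0,0,-0.04],[0,0,-18]],[0,[0,0,-0.075],[0,0,-18]],[0,[0,0,-0.075],[0,0,-26]],[0,[0,0,-0.075],[0,0,-34]]]' > path.dat && python3 -m handwheel path.dat
echo '[[0,[0,0,0],[0,0,-68]],[0,[0,0,0],[0,0,-68]],[0,[0,0,0],[0,0,-68]],[0,[0,0,0],[0,0,-68]],[0,[0,0,0],[0,0,-68]],[0,[0,0,0],[0,0,-68]],[0,[0,0,0],[0,0,-68]],[0,[0,0,0],[0,0,-68]]]' > path.dat && python3 -m handwheel path.dat
echo '[[0,[-0.05,0,0],[0,0,-3]],[0,[-0.1,0,0],[0,0,-3]],[0,[-0.1,0,0],[0,0,-3]],[0,[-0.1,0,0],[0,0,-3]]]' > path.dat && python3 -m handwheel path.dat
python3 m.py w11.png
```

```text
time_s: 30.4
tcp_pos: [0.6736, -0.0279, 0.1188]
ee_rot: [[-0.997, -0.083, 0.002], [-0.083, 0.997, 0.001], [-0.002, 0.001, -1.0]]
wrist_force: [0.4, 2.0, -3.6]
gripper_width: 0.228
gripper_force: 30.0
time_s: 31.0
tcp_pos: [0.6735, -0.0285, 0.1188]
ee_rot: [[-0.859, 0.512, 0.002], [0.512, 0.859, 0.001], [-0.001, 0.002, -1.0]]
wrist_force: [0.8, 3.5, -2.9]
gripper_width: 0.23
gripper_force: 30.1
[ 0.75093791  3.52868495 -2.9015101 ] [ 0.94266408 -0.55034565  0.48012276] [ 1.12748339e+01  3.12734589e+01  1.33297261e-01 -3.21086263e-02
 -5.87303807e+01 -1.32087678e+02]
time_s: 31.8
tcp_pos: [0.6732, -0.0299, 0.1963]
ee_rot: [[-0.998, -0.058, 0.004], [-0.058, 0.998, 0.0], [-0.004, -0.0, -1.0]]
wrist_force: [-0.2, 0.2, -3.0]
gripper_width: 0.227
gripper_force: 30.0
time_s: 32.6
tcp_pos: [0.6725, -0.0301, 0.1944]
ee_rot: [[-0.32, -0.947, 0.0], [-0.947, 0.32, -0.001], [0.001, -0.0, -1.0]]
wrist_force: [0.1, 0.2, -2.5]
gripper_width: 0.227
gripper_force: 30.0
time_s: 33.0
tcp_pos: [0.7051, 0.066, 0.1936]
ee_rot: [[-0.273, -0.962, -0.001], [-0.962, 0.273, -0.001], [0.001, 0.001, -1.0]]
wrist_force: [0.3, -0.4, -2.7]
gripper_width: 0.23
gripper_force: 30.0
[0.7051 0.066  0.1936] yaw -105.86387464565327
key x front 0.019005713232006574 y 0.0008178155535989579 slope(yaw deg) 0.029505301792958287
key x front 0.01927857047498468 y 0.0007943616414006153 slope(yaw deg) 0.10797535751801296
452 [508.  66.] rect [517.1  -1.1] [16.  16.1] 78.1
363 [325.  86.] rect [672.2 -28.1] [15.9 15.9] 78.3
392 [503. 132.] rect [527.1  54. ] [16.  16.1] 76.4
317 [331. 150.] rect [681.6  26.8] [15.8 15.7] 74.4
780 [418. 157.] rect [606.9  54.1] [12.3 43.8] 79.8
```

```bash
echo '[[0,[0.0429,0.0115,0],[0,0,0]],[0,[0.0429,0.0115,0],[0,0,0]],[0,[0.0429,0.0115,0.03],[0,0,0]],[0,[0.0429,0.0115,0.05],[0,0,0]],[0,[0.0429,0.0115,0.05],[0,0,0]],[0,[0.0429,0.0115,0.06],[0,0,0]],[0,[0.0429,0.0115,0.065],[0,0,0]]]' > path.dat && python3 -m handwheel path.dat
echo '[[0,[0,0,0.004],[0,0,0]],[0,[0,0,0.008],[0,0,0]],[0,[0,0,0.0105],[0,0,0]],[0,[0,0,0.0105],[0,0,0]]]' > path.dat && python3 -m handwheel path.dat
python3 -c "
from h import *
s=sensors.sense();print(s['wrist_force'],s['moment'],s['joints'])"
```

```text
time_s: 33.75
tcp_pos: [0.6828, 0.0265, 0.1292]
ee_rot: [[-0.276, -0.961, 0.002], [-0.961, 0.276, 0.0], [-0.001, -0.002, -1.0]]
wrist_force: [0.5, -0.4, -2.6]
gripper_width: 0.222
gripper_force: 30.0
time_s: 34.15
tcp_pos: [0.6824, 0.0272, 0.1177]
ee_rot: [[-0.275, -0.961, 0.0], [-0.961, 0.275, 0.0], [-0.0, 0.0, -1.0]]
wrist_force: [-0.1, 1.5, -2.6]
gripper_width: 0.229
gripper_force: 30.0
[-0.12327518  1.50594756 -2.62121829] [ 0.33657634 -0.1778637  -0.01509201] [ 1.58091866e+01  3.21748647e+01  1.59705040e+00 -1.24345087e-02
 -5.94188068e+01 -3.17553930e+01]
```

```bash
echo '[[0,[0,-0.0002,0],[0,0,8]],[0,[0,-0.0004,0],[0,0,16]],[0,[0.0001,-0.0005,0],[0,0,24]],[0,[0.0002,-0.0007,0],[0,0,32]],[0,[0.0003,-0.0008,0],[0,0,40]],[0,[0.0004,-0.001,0],[0,0,48]],[0,[0.0006,-0.0011,0],[0,0,56]],[0,[0.0007,-0.0012,0],[0,0,64]]]' > path.dat && python3 -m handwheel path.dat
echo '[[0,[0,-0.0002,0],[0,0,8]],[0,[0,-0.0004,0],[0,0,16]],[0,[0.0001,-0.0005,0],[0,0,24]],[0,[0.0002,-0.0007,0],[0,0,32]],[0,[0.0003,-0.0008,0],[0,0,38]],[0,[0.0003,-0.0008,0],[0,0,41]],[0,[0.0003,-0.0008,0],[0,0,41]]]' > path.dat && python3 -m handwheel path.dat
python3 -c "
from h import *
s=sensors.sense();print(s['wrist_force'],s['moment'],s['joints'])"
echo '[[0,[0,0,0],[0,0,-8]],[0,[0,0,0],[0,0,-16]],[0,[0,0,-0.005],[0,0,-18]],[0,[0,0,-0.015],[0,0,-18]],[0,[0,0,-0.04],[0,0,-18]],[0,[0,0,-0.08],[0,0,-18]],[0,[0,0,-0.08],[0,0,-26]],[0,[0,0,-0.08],[0,0,-34]]]' > path.dat && python3 -m handwheel path.dat
echo '[[0,[0,0,0],[0,0,-52]],[0,[0,0,0],[0,0,-52]],[0,[0,0,0],[0,0,-52]],[0,[0,0,0],[0,0,-52]],[0,[0,0,0],[0,0,-52]],[0,[0,0,0],[0,0,-52]],[0,[0,0,0],[0,0,-52]]]' > path.dat && python3 -m handwheel path.dat
echo '[[0,[-0.05,0,0],[0,0,0]],[0,[-0.1,0,0],[0,0,0]],[0,[-0.1,0,0],[0,0,0]],[0,[-0.1,0,0],[0,0,0]]]' > path.dat && python3 -m handwheel path.dat
python3 m.py w12.png; python3 -c "
from h import *
print(to_tool([0.447,0.323,0.19]))"
```

```text
time_s: 34.95
tcp_pos: [0.6835, 0.0271, 0.118]
ee_rot: [[-0.986, -0.169, 0.001], [-0.169, 0.986, 0.001], [-0.001, 0.001, -1.0]]
wrist_force: [0.3, 3.1, -3.6]
gripper_width: 0.226
gripper_force: 30.0
time_s: 35.65
tcp_pos: [0.6835, 0.0264, 0.118]
ee_rot: [[-0.859, 0.512, 0.001], [0.512, 0.859, 0.001], [-0.0, 0.002, -1.0]]
wrist_force: [-0.9, 3.9, -4.5]
gripper_width: 0.225
gripper_force: 30.2
[-0.88692639  3.93768493 -4.50366351] [ 1.37230509 -0.30901611  0.63254612] [ 1.56986808e+01  3.22240114e+01  1.75243920e+00 -5.72759313e-02
 -5.94502275e+01 -1.36482477e+02]
time_s: 36.45
tcp_pos: [0.6838, 0.0244, 0.2012]
ee_rot: [[-0.998, -0.058, 0.004], [-0.058, 0.998, 0.0], [-0.004, -0.0, -1.0]]
wrist_force: [-0.4, -0.8, -3.9]
gripper_width: 0.23
gripper_force: 30.0
time_s: 37.15
tcp_pos: [0.683, 0.0243, 0.1988]
ee_rot: [[-0.574, -0.819, 0.0], [-0.819, 0.574, -0.001], [0.001, -0.001, -1.0]]
wrist_force: [-0.0, 0.5, -2.4]
gripper_width: 0.225
gripper_force: 30.0
time_s: 37.55
tcp_pos: [0.7404, 0.1078, 0.197]
ee_rot: [[-0.574, -0.819, -0.002], [-0.819, 0.574, -0.001], [0.002, 0.001, -1.0]]
wrist_force: [-0.0, -0.7, -2.5]
gripper_width: 0.227
gripper_force: 30.0
[0.7404 0.1078 0.197 ] yaw -125.04070193611969
key x front 0.019018670703856558 y 0.0007127592314487667 slope(yaw deg) -0.157154847140287
key x front 0.019141584393678707 y 0.0004802677677393421 slope(yaw deg) 0.07829964597297501
276 [493.   5.] rect [527.4  56.7] [10.7 15.6] 77.6
439 [292.  22.] rect [672.2 -27.9] [15.9 15.9] 78.5
861 [412.  60.] rect [606.3  54.4] [11.9 44.5] 80.4
355 [321.  87.] rect [681.8  27. ] [15.9 15.9] 78.7
[-0.00852624  0.36412184  0.00781736]
```

View pics/bw12.png

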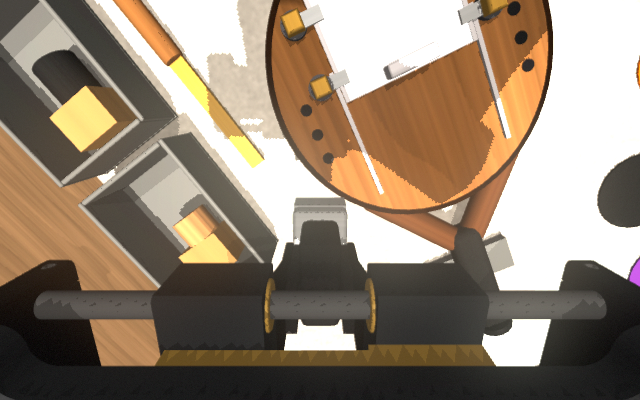

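All four tongues now lie over the cover: a at (338,80), b at (312,16), c at (472,15), and d was verified earlier. Now I return the key to the small black pad.

```bash
echo '[[0,[-0.001,0.046,0],[0,0,0]],[0,[-0.002,0.092,0],[0,0,0]],[0,[-0.004,0.138,0],[0,0,0]],[0,[-0.005,0.184,0],[0,0,0]],[0,[-0.006,0.23,0],[0,0,0]],[0,[-0.008,0.276,0],[0,0,0]],[0,[-0.009,0.322,0],[0,0,0]],[0,[-0.01,0.3675,0],[0,0,0]]]' > path.dat && python3 -m handwheel path.dat
echo '[[0,[0,0,0],[0,0,0]],[0,[0,0,0.03],[0,0,0]],[0,[0,0,0.06],[0,0,0]],[0,[0,0,0.09],[0,0,0]],[0,[0,0,0.105],[0,0,0]],[0,[0,0,0.118],[0,0,0]],[0,[0,0,0.118],[0,0,0]],[0,[0,0,0.118],[0,0,0]]]' > path.dat && python3 -m handwheel path.dat
python3 -c "
from h import *
np.set_printoptions(precision=4,suppress=True)
s=sensors.sense();p=s['tcp_pos'];print(p,s['wrist_force'])
c=cap('top');P=cloud(c);im=c['pixels'].max(2);m=(c['z_map']>0)&(np.hypot(P[...,0]-.445,P[...,1]-.32)<.08)&(P[...,2]<.008)&(im<60);print(m.sum())
"
```

```text
time_s: 38.4
tcp_pos: [0.4436, 0.3251, 0.1993]
ee_rot: [[-0.576, -0.818, 0.001], [-0.818, 0.576, 0.001], [-0.002, -0.001, -1.0]]
wrist_force: [0.4, 0.8, -2.1]
gripper_width: 0.227
gripper_force: 30.0
time_s: 39.2
tcp_pos: [0.4457, 0.3252, 0.081]
ee_rot: [[-0.574, -0.819, 0.001], [-0.819, 0.574, 0.001], [-0.001, -0.001, -1.0]]
wrist_force: [-0.6, 0.8, -2.8]
gripper_width: 0.228
gripper_force: 30.0
[0.4457 0.3252 0.081 ] [-0.6078  0.8277 -2.7912]
101
```

Lower the remaining 13 mm gently until contact.

```bash
echo '[[0,[0,0,0.006],[0,0,0]],[0,[0,0,0.01],[0,0,0]],[0,[0,0,0.0125],[0,0,0]],[0,[0,0,0.0135],[0,0,0]],[0,[0,0,0.0135],[0,0,0]]]' > path.dat && python3 -m handwheel path.dat
echo '[[0.1,[0,0,0],[0,0,0]],[0.5,[0,0,0],[0,0,0]],[0.5,[0,0,0],[0,0,0]],[0.5,[0,0,0],[0,0,0]],[0.5,[0,0,0],[0,0,0]]]' > path.dat && python3 -m handwheel path.dat
echo '[[0.6,[0,0,-0.02],[0,0,0]],[0.6,[0,0,-0.05],[0,0,0]],[0.6,[0,0,-0.09],[0,0,0]],[0.6,[0,0,-0.13],[0,0,0]],[0.6,[-0.04,0,-0.18],[0,0,0]],[0.6,[-0.08,0,-0.2],[0,0,0]],[0.6,[-0.08,0,-0.2],[0,0,0]],[0.6,[-0.08,0,-0.2],[0,0,0]]]' > path.dat && python3 -m handwheel path.dat
python3 - <<'E'
from h import *
np.set_printoptions(precision=4,suppress=True)
for n in('wrist','top'):
    c=cap(n,'f'+n+'.png');P=cloud(c);ok=c['z_map']>0
    d=np.hypot(P[...,0]-.445,P[...,1]-.325)<.06
    for zl,zh in((.086,.1),(.03,.045)):
        m=ok&d&(P[...,2]>zl)&(P[...,2]<zh)
        if m.sum()<5: continue
        q=P[m];print(n,zl,m.sum(),'z',np.median(q[:,2]),cv2.minAreaRect((q[:,:2]*1000).astype(np.float32)))
    im=c['pixels'].max(2);m=ok&(np.hypot(P[...,0]-.445,P[...,1]-.32)<.08)&(P[...,2]<.008)&(im<70)
    q=(P[m][:,:2]*1000).astype(np.float32)
    if len(q)>20:print('pad',len(q),cv2.minEnclosingCircle(q))
a=cv2.imread('pics/ftop.png')[120:290,220:440];cv2.imwrite('pics/ftopb.png',cv2.convertScaleAbs(cv2.resize(a,(770,595),interpolation=cv2.INTER_CUBIC),alpha=1.5))
E
```

```text
time_s: 39.75
tcp_pos: [0.445, 0.3258, 0.0678]
ee_rot: [[-0.572, -0.82, 0.0], [-0.82, 0.572, -0.001], [0.0, -0.001, -1.0]]
wrist_force: [-2.5, -1.5, 5.9]
gripper_width: 0.229
gripper_force: 30.0
time_s: 40.25
tcp_pos: [0.445, 0.3259, 0.0664]
ee_rot: [[-0.573, -0.82, 0.0], [-0.82, 0.573, 0.0], [-0.0, -0.0, -1.0]]
wrist_force: [0.4, 0.1, -0.3]
gripper_width: 0.468
gripper_force: 0.0
time_s: 41.05
tcp_pos: [0.4912, 0.3923, 0.2661]
ee_rot: [[-0.573, -0.82, -0.0], [-0.82, 0.573, 0.001], [-0.0, 0.0, -1.0]]
wrist_force: [-0.1, -0.1, -0.4]
gripper_width: 0.602
gripper_force: 0.0
wrist 0.086 945 z 0.09580956903451798 ((443.4454040527344, 325.35693359375), (45.25553512573242, 19.49842071533203), 54.62836837768555)
wrist 0.03 318 z 0.03564576420383636 ((443.9034423828125, 325.0724182128906), (35.1239013671875, 35.58390426635742), 55.162349700927734)
pad 2207 ((442.8372497558594, 330.2198791503906), 44.404052734375)
top 0.086 62 z 0.09598211293044023 ((445.3111572265625, 323.8021240234375), (46.114715576171875, 19.235408782958984), 56.84980773925781)
top 0.03 33 z 0.036961731256880626 ((444.7109680175781, 323.79522705078125), (34.142425537109375, 35.20432662963867), 55.166656494140625)
pad 277 ((443.65557861328125, 328.5169372558594), 44.766990661621094)
```

View pics/ftopb.png

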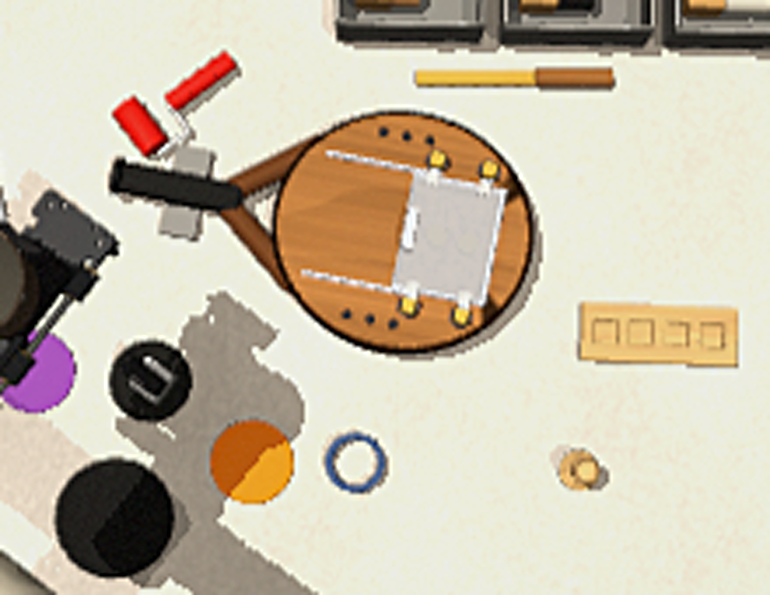

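The final picture shows everything in place:
- The tray is empty, at (660,335).
- Both weights show through the closed cover, at (440,240).
- All four tongues lie over the cover.
- The key stands on its pad at (150,380), about 4 mm from the centre.

I hand the job in.

```bash
python3 -c "
from station import workorder
print(workorder.finish_job())"
```

```text
the job is handed in; nothing more can be done
None
```

The job is handed in, but it returned no verdict; my last images showed both weights (the only two in the tray) in the chamber, the cover home, all four screws locked with the key, and the key upright on its small black pad.

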